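# Comb the stirring sticks into two rows and clip the rake away

## Task

Take the comb rake and, touching the bamboo sticks with the rake only, comb the three on each half of the mat towards the robot until they lie side by side, parallel and close packed, along the mat's raised lip, each three in their own half. Then push the neck of the rake into the spring clip until it is fully home and the jaws have closed behind it, and leave it standing there upright on the cart. Do not disturb the fork, canister, dish, jar or scoop.

Things in the scene. Friction and masses are not known exactly. Their poses are not given: they have to be found in the camera images.
- mat: ribbed grey mat fixed to the cart, 300 (x) x 400 (y) x 4 mm (ribs too shallow to matter), origin at the centre of its underside, z up, x away from the robot. A raised lip, 15 mm wide and 18 mm high over the cart top, runs along its whole near (-x) edge, parallel to mat y. The strip |y| < 30 mm holds the fork and the canister.
- lip (a point): middle of the foot of the lip's inner face, where the sticks are gathered, on the mat's surface: mat x = -130, y = 0, z = 4 mm
- lane_right (a point): middle of the right lane on the mat's surface (mat x = 0, y = -115, z = 4 mm); its three sticks start with their centres at mat x about -60, +12 and +84 mm, within 10 mm of the lane's middle, and reach to mat x = 119 mm at most
- lane_left (a point): the same for the left lane (mat x = 0, y = +115, z = 4 mm)
- rake: two-row comb rake, loose, 0.22 kg, standing on its teeth beside the mat, on the side without the clip. Origin at the foot's centre, z up, y along the head, both sides alike. Head 153 (y) x 30 mm (x): two rows of 13 steel teeth (9 mm thick, 12 mm pitch), outer faces at x = +-15 mm, under a bar at z 23 to 37 mm. Round neck above it, then a square black handle.
- rake_neck (a point): on the rake's axis, 60 mm above the teeth tips: the part that goes into the clip. The neck is round, 20 mm in diameter, from 37 to 90 mm above the tips
- rake_grip (a point): on the axis of the square handle, 118 mm above the teeth tips; the handle is 26 x 26 mm, 45 mm high (z 90 to 135 mm), its faces square to the rake's x and y
- clip: spring clip on a stand fixed to the cart beside the mat, left or right, opposite the rake. Origin on the cart top below the seat, z up. The neck is pushed in level along clip +x to the rubber back stop. Stand 100 mm wide, 78 mm high, at x > 34 mm: the rake's head, set along clip y with its teeth near the cart top, passes below the jaws and stops before the stand.
- clip_seat (a point): where the neck's axis must end: over the clip's origin, 60 mm above the cart top; the neck then touches the back stop
- jaw_left (a joint): opening of the jaw on clip +y (m): 0 closed by its spring, 0.008 at most. The jaws lie 50 to 70 mm above the cart top; their round noses (14 mm thick, at clip x = -10.5 mm, 14 mm apart) yield 3 mm each to the neck, about 10 N of push, and close behind it
- jaw_right (a joint): the same for the jaw on clip -y
- stick0: bamboo stick 120 x 12 x 12 mm (y, x, z), square section, about 16 g, loose on the mat in its right (-y) half; origin at the centre of its underside, y along its length; at the start turned up to 0.45 rad from the lip's direction. It slides rather than rolls.
- stick1: bamboo stick 120 x 12 x 12 mm (y, x, z), square section, about 16 g, loose on the mat in its right (-y) half; origin at the centre of its underside, y along its length; at the start turned up to 0.45 rad from the lip's direction. It slides rather than rolls.
- stick2: bamboo stick 120 x 12 x 12 mm (y, x, z), square section, about 16 g, loose on the mat in its right (-y) half; origin at the centre of its underside, y along its length; at the start turned up to 0.45 rad from the lip's direction. It slides rather than rolls.
- stick3: bamboo stick 120 x 12 x 12 mm (y, x, z), square section, about 16 g, loose on the mat in its left (+y) half; origin at the centre of its underside, y along its length; at the start turned up to 0.45 rad from the lip's direction. It slides rather than rolls.
- stick4: bamboo stick 120 x 12 x 12 mm (y, x, z), square section, about 16 g, loose on the mat in its left (+y) half; origin at the centre of its underside, y along its length; at the start turned up to 0.45 rad from the lip's direction. It slides rather than rolls.
- stick5: bamboo stick 120 x 12 x 12 mm (y, x, z), square section, about 16 g, loose on the mat in its left (+y) half; origin at the centre of its underside, y along its length; at the start turned up to 0.45 rad from the lip's direction. It slides rather than rolls.
- canister: bystander: small steel canister with a press-button lid, 45 mm diameter, 62 mm high, on the mat between the lanes at mat x about 100 mm; origin at the centre of its underside
- fork: bystander: white plastic fork, 146 mm long, 24 mm wide, 6 mm high, lying along mat x between the lanes; origin on its underside near the middle, tines to +x
- dish: bystander: white ceramic dish, 116 mm diameter, 35 mm high, on the robot's left, nearer than the mat; origin at the centre of its underside
- jar: bystander: glass jar with a hinged flap cap, 72 mm diameter, 111 mm high, beyond the mat; origin at the centre of its underside
- scoop: bystander: stainless scoop, 175 mm long, on the robot's right, nearer than the mat; origin on its underside, near the middle
Not all that is in view belongs to the job. What is shaped like the clip but green is not meant. What is shaped like the stick0 but pink is not meant.

How it is judged:
By the outcome, as a careful person would: the job done as asked, in the order asked, and still so for the second after the job is handed in, with the robot touching nothing.
It also fails if it takes over 69 s, if anything falls off the work surface, if the arm or the gripper's body presses on something with over 40 N, if the wrist force passes 120 N, or if a joint passes its speed limit or range.

## Robot

A 6-joint arm with a two-finger parallel gripper is mounted at the origin on the work surface. World frame = base frame: x ahead of the robot, y to its left, z up, the work surface at z = 0. Lengths are in m, angles in rad, forces in N, time in s.
With the tool pointing down it reaches from about 0.35 to 0.975 m from the base axis. Payload 4.9 kg.
Tool frame: the origin (TCP) lies at the very end of the fingers, on their centre line; the grasp point (between the pads) lies 19 mm behind it; z points along the fingers, y is the direction in which the jaws open and shut (so a half turn about z gives the same grasp; the last joint's range is limited). The gripper opens to 85 mm and grips with 20 to 120 N. Pads are 22 mm wide; open, the fingers measure 114 mm over their backs; the gripper's body (76 mm by 85 mm) begins 54 mm behind the grasp point. The pads swing forward as they close: fully open they stand 13 mm farther back than shut.
Start: joints at [1.055, 0.053, 1.613, -0, 1.476, -0.119], TCP at [0.242, 0.576, 0.231] pointing down, gripper open.
Joint ranges: [-3.01, 3.01], [-1.01, 2.22], [0.06, 2.58], [-1.02, 4.17], [0.09, 2.62], [-3.14, 3.14]. Speed limits (rad/s): [2.57, 2.57, 3.14, 3.14, 3.14, 3.14].

## Interface

Orientations are given as a rotation vector (axis times angle).
In Python, from station import ctrl gives the robot as it stands.
- The arm moves only by the tool step_arm, never from a script. Its argument "moves" is a list of rows, each a list of 5 numbers: the opening, from 0 (shut) to 1 (fully open), then the shift along the world's x, y, z in m, then the turn about the world's z in degrees. A call has 1 to 20 rows; each row shifts and turns the pose as measured when the row begins; what a row does not reach is not made up. A row lasts 1/8 s, in which the tool goes at most 62.5 mm and 10.7 degrees, less where a joint would pass 70% of its speed; a pose out of reach is approached as far as the arm can. A call is refused whole if a number of a shift passes 0.0625 or a number of a turn 10.7, either way. A call with a gripper value outside its range is refused whole. The fingers move at their own pace and stop on an object; "newtons" is the grip in N (left out, the last holds). Time passes only in rows, so rows that do not move let the fingers close. It gives the time, the measured TCP pose, the force and the opening at its end, in the units of the state.
- ctrl.get_obs(): the state, without advancing time (a new reading comes with each control period).
- ctrl.get_image(name): name is "side" or "top"; returns a dict with "color" (420x560x3 uint8, red, green, blue), "camera_matrix" (3x3 intrinsics, pixels), "R" (3x3) and "t" (3): a world point X has camera coordinates R X + t. Camera axes: x right, y down, z forward; pixel columns grow to the right and rows downward; lengths in m; the calibration is good to about 2 mm. A picture is of the moment at which its call begins. There is no depth.
- ctrl.finish_job(): hands the job in, once; it reports no verdict.
Trained networks look in a picture, given as the dict that the camera call returned (one of the last four; its "shot" number tells which), for a name from the list of things; names that differ only in an ending like _2 or _b are one class to them, and where a whole thing is asked for, a point or a joint stands for the part that bears it (a point fixed in the world has none). Each returns a list of dicts, best first, with "p" (0 to 1); they miss things now and then, are a little off and sometimes report something else, mostly with a low value. They report only what shows in the picture. A call takes as long as a camera call. They do not tell look-alikes from the thing itself.
- ctrl.spot_in(picture, query): "bbox" ([left, top, right, bottom] in pixels, round what is visible of it).
The state is a dict: "t": time; "q": joint angles; "dq": joint speeds; "effort": joint torques, N m; "tool_pos": TCP position; "tool_rot": TCP orientation; "contact_force": force on the tool from outside, world axes, zero at the start; "wrist_torque": the same for the moment, N m; "opening": finger opening in m.
Only numpy, scipy, OpenCV 4.12 (cv2) and the standard library are available. Lean on these libraries where they do the work, as an engineer would, in place of code of your own. Each camera call takes 0.05 s, during which the arm holds its last target.

## Working session

There is one attempt and no reset: what is moved stays moved. The work goes in short steps, Python scripts to look and compute and a tool call to move; the robot and the scene stay as the last step left them, time stands still between calls to the robot, and variables do not carry over. Pictures are saved under pics/ and viewed, and the job is handed in when it is done.

Besides the shell and the picture viewer there is one more tool, called after "Request:" in YAML: its name, and indented under it one key for each argument. step_arm: Moves the arm, as the interface text tells. Its arguments: {"type":"object","properties":{"moves":{"type":"array","items":{"type":"array","items":{"type":"number"}}},"newtons":{"type":"number"}},"required":["moves"]}

```bash
ls; mkdir -p pics
cat > h.py <<'E'
import numpy as np,cv2,pickle
from station import ctrl
def shot(n):
    r=[]
    for c in ("top","side"):
        p=ctrl.get_image(c); cv2.imwrite(f"pics/{n}_{c}.png",cv2.resize(p["color"][:,:,::-1],(800,600),interpolation=cv2.INTER_CUBIC)); pickle.dump(p,open(f"pics/{n}_{c}.pkl","wb")); r.append(p)
    return r
def ray(p,uv,z):
    uv=np.atleast_2d(np.array(uv,float)); K=p["camera_matrix"];R=p["R"];t=p["t"]
    d=np.c_[uv,np.ones(len(uv))]@np.linalg.inv(K).T@R; c=-R.T@t
    s=(z-c[2])/d[:,2]; return c+d*s[:,None]
def proj(p,X):
    X=np.atleast_2d(X); c=X@p["R"].T+p["t"]; q=c@p["camera_matrix"].T; return q[:,:2]/q[:,2:]
E
python3 - <<'E'
from h import *
r=shot("a")
for p in r:
    print(-p["R"].T@p["t"], p["R"].round(2).tolist())
    for q in ["mat","rake","clip","stick0","canister","fork","dish","jar","scoop"]:
        print(q,[(np.round(d["bbox"]).tolist(),round(d["p"],2)) for d in ctrl.spot_in(p,q)][:8])
print(ctrl.get_obs())
E
```

```text
pics
[ 0.41527339 -0.02975728  1.12660573] [[0.03, -1.0, 0.0], [-0.99, -0.03, -0.12], [0.12, 0.0, -0.99]]
mat [([185.0, 144.0, 337.0, 258.0], 0.93), ([201.0, 188.0, 246.0, 203.0], 0.54), ([258.0, 158.0, 273.0, 177.0], 0.42)]
rake [([106.0, 205.0, 157.0, 235.0], 0.62)]
clip [([374.0, 168.0, 419.0, 219.0], 0.94), ([399.0, 274.0, 451.0, 333.0], 0.73)]
stick0 [([284.0, 196.0, 330.0, 208.0], 0.75), ([205.0, 167.0, 245.0, 170.0], 0.74), ([285.0, 219.0, 327.0, 232.0], 0.65), ([202.0, 216.0, 246.0, 229.0], 0.52), ([204.0, 188.0, 244.0, 200.0], 0.5), ([334.0, 112.0, 372.0, 128.0], 0.49), ([289.0, 166.0, 328.0, 182.0], 0.46), ([255.0, 157.0, 270.0, 176.0], 0.25)]
canister [([257.0, 156.0, 275.0, 175.0], 0.7), ([204.0, 188.0, 246.0, 200.0], 0.63)]
fork [([192.0, 148.0, 335.0, 257.0], 0.55), ([256.0, 188.0, 266.0, 233.0], 0.52)]
dish [([150.0, 277.0, 195.0, 318.0], 0.61), ([203.0, 168.0, 245.0, 172.0], 0.33)]
jar [([259.0, 106.0, 281.0, 145.0], 0.71), ([406.0, 202.0, 419.0, 219.0], 0.41)]
scoop [([350.0, 270.0, 375.0, 337.0], 0.61), ([102.0, 206.0, 158.0, 235.0], 0.48)]
[ 0.2532967  -0.97877147 
[... 769 characters left out ...]
0.56)]
scoop [([190.0, 290.0, 252.0, 322.0], 0.63)]
{'t': 1.0, 'q': array([ 1.05499568e+00,  5.27015155e-02,  1.61288077e+00, -3.17607131e-06,
        1.47598711e+00, -1.19019023e-01]), 'dq': array([ 0.00062062, -0.00078861,  0.00119704,  0.00017687,  0.00052949,
        0.00030924]), 'effort': array([ 2.45837427e-04, -3.93695962e+01, -3.70471036e+01, -1.00162174e-04,
        5.28441396e-04, -2.33383787e-05]), 'tool_pos': array([0.2415404 , 0.57643248, 0.23131413]), 'tool_rot': array([6.19180180e-01, 3.07996036e+00, 3.31580643e-05]), 'contact_force': array([-0.2410578 , -0.44690916,  0.05136742]), 'wrist_torque': array([-0.06202645,  0.01664335,  0.01077851]), 'opening': 0.08566718283118067}
```

View pics/a_top.png

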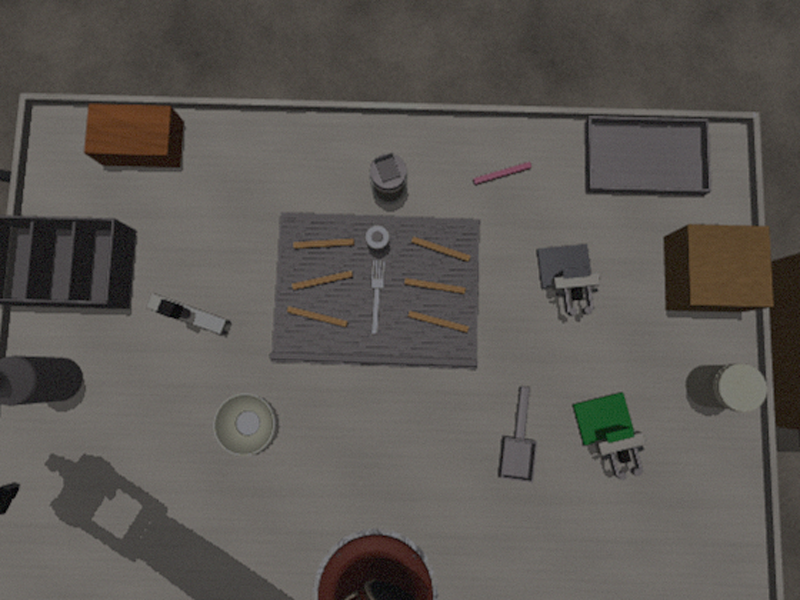

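View pics/a_side.png

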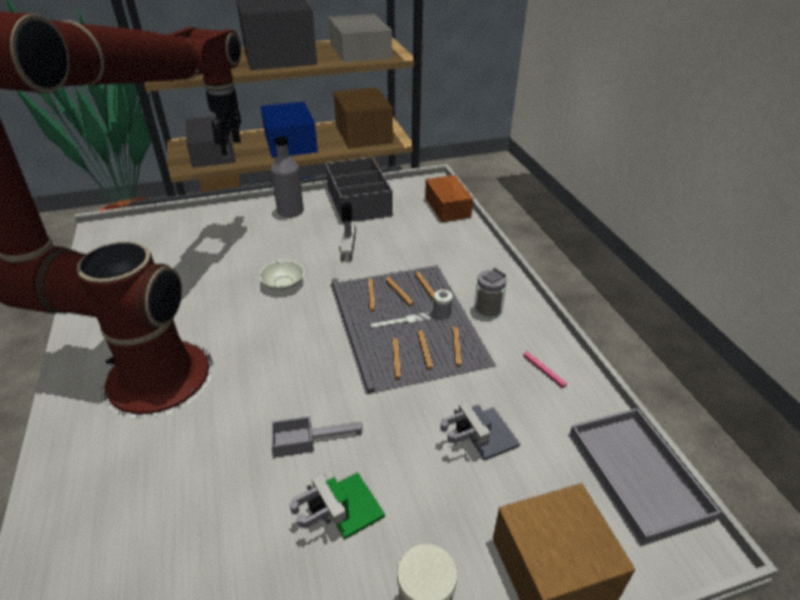

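Run:
```python
import cv2
t=cv2.imread("pics/a_top.png")
# crop native
import pickle
p=pickle.load(open("pics/a_top.pkl","rb"));c=p["color"][:,:,::-1]
cv2.imwrite("pics/a_c1.png",cv2.resize(c[130:270,170:356],None,fx=4.2,fy=4.2,interpolation=cv2.INTER_CUBIC))
cv2.imwrite("pics/a_c2.png",cv2.resize(c[140:250,80:200],None,fx=5,fy=5,interpolation=cv2.INTER_CUBIC))
cv2.imwrite("pics/a_c3.png",cv2.resize(c[150:350,340:470],None,fx=3,fy=3,interpolation=cv2.INTER_CUBIC))
```

```text
(no output)
```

View crops.

The top view shows the mat at (275-480, 213-365), the rake at about (190,313), the grey clip at (570,280), and the green decoy at (610,435). The six tan sticks are on the mat and the pink one is off it.

View pics/a_c1.png

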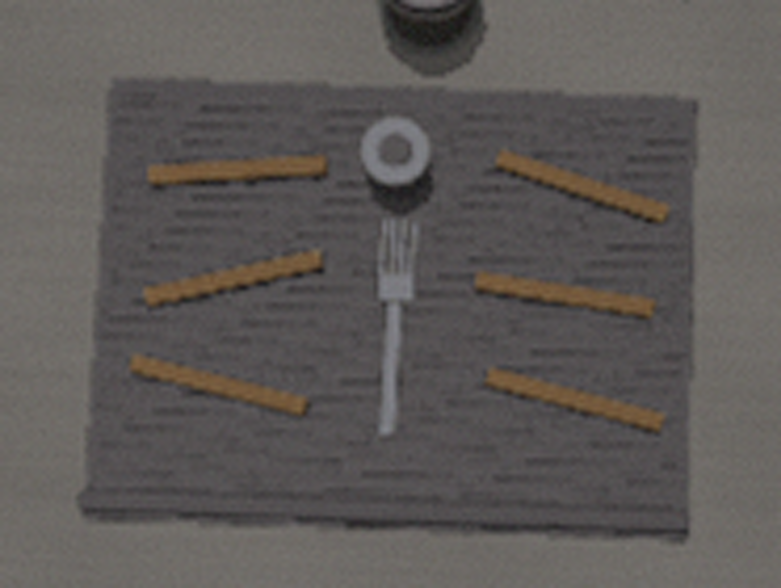

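View pics/a_c2.png

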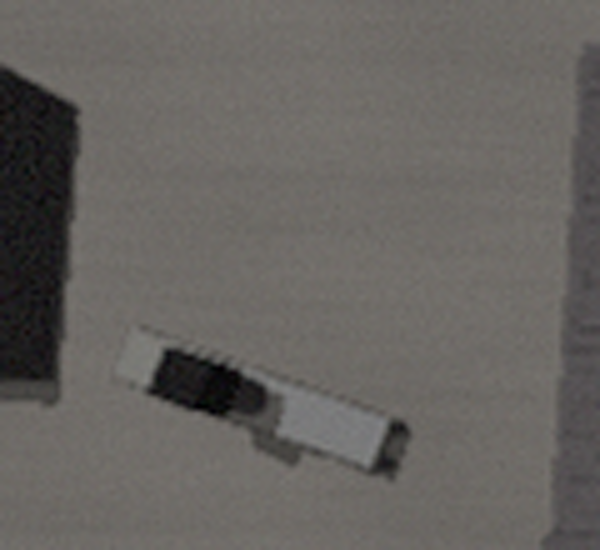

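View pics/a_c3.png

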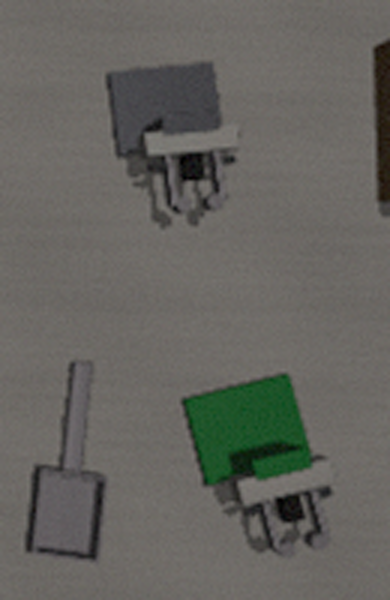

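```bash
cat > fit1.py <<'E'
from h import *
p=pickle.load(open("pics/a_top.pkl","rb"));s=pickle.load(open("pics/a_side.pkl","rb"))
c=s["color"][:,:,::-1]
cv2.imwrite("pics/a_s1.png",cv2.resize(c[270:330,295:375],None,fx=9,fy=9,interpolation=cv2.INTER_CUBIC))
cv2.imwrite("pics/a_s2.png",cv2.resize(c[135:190,215:275],None,fx=10,fy=10,interpolation=cv2.INTER_CUBIC))
f=lambda L,k,o:np.array(L,float)/k+np.array(o)-0.0
m=f([[112,80],[696,100]],4.2,(170,130)); print("far",ray(p,m,.004))
m=f([[80,515],[687,535]],4.2,(170,130)); print("near0",ray(p,m,.0)); print("near18",ray(p,m,.018))
hb=f([[138,325],[110,375],[410,425],[390,475]],5,(80,140)); print("rake",ray(p,hb,.037),ray(p,hb,.037).mean(0))
cl=f([[108,75],[212,62],[118,158],[145,132],[240,125],[147,155],[238,150]],3,(340,150)); print("clip z0\n",ray(p,cl,0.)); print("z78\n",ray(p,cl,.078))
hsv=cv2.cvtColor(p["color"],cv2.COLOR_RGB2HSV)
mk=cv2.inRange(hsv,(5,90,60),(25,255,255)); mk[:140]=0;mk[270:]=0;mk[:,:180]=0;mk[:,345:]=0
n,l,st,_=cv2.connectedComponentsWithStats(mk)
for i in range(1,n):
    if st[i,4]<40: continue
    ys,xs=np.where(l==i); X=ray(p,np.c_[xs,ys],.014)
    r=cv2.minAreaRect((X[:,:2]*1000).astype(np.float32)); w=X[:,:2]-X[:,:2].mean(0); u=np.linalg.svd(w,full_matrices=False)[2][0]
    print("stick",X.mean(0).round(4),r[1],np.degrees(np.arctan2(u[0],u[1])))
E
python3 fit1.py
```

```text
far [[ 0.72105926  0.21103884  0.004     ]
 [ 0.71775651 -0.18708928  0.004     ]]
near0 [[ 0.42591536  0.21821387  0.        ]
 [ 0.42327962 -0.18448009  0.        ]]
near18 [[ 0.42574533  0.21425199  0.018     ]
 [ 0.4231517  -0.18200805  0.018     ]]
rake [[0.54896585 0.43909292 0.037     ]
 [0.5211418  0.45222    0.037     ]
 [0.49817464 0.28737653 0.037     ]
 [0.47077004 0.2965534  0.037     ]] [0.50976308 0.36881071 0.037     ]
clip z0
 [[ 0.65997125 -0.30317811  0.        ]
 [ 0.6752223  -0.4022896   0.        ]
 [ 0.58049614 -0.3124233   0.        ]
 [ 0.60600833 -0.33804834  0.        ]
 [ 0.61510664 -0.42804084  0.        ]
 [ 0.58408058 -0.33980415  0.        ]
 [ 0.59112894 -0.4257851   0.        ]]
z78
 [[ 0.64302971 -0.28424795  0.078     ]
 [ 0.65722486 -0.37649751  0.078     ]
 [ 0.56905702 -0.29285306  0.078     ]
 [ 0.59280289 -0.31670396  0.078     ]
 [ 0.60127129 -0.40046587  0.078     ]
 [ 0.5723933  -0.31833821  0.078     ]
 [ 0.57895367 -0.3983663   0.078     ]]
stick [0.6598 0.1212 0.014 ] (12.744878768920898, 118.58272552490234) 174.69409690810454
stick [ 0.6549 -0.1082  0.014 ] (117.55315399169922, 11.824939727783203) 17.534584162029187
stick [0.5863 0.1218 0.014 ] (12.550311088562012, 117.65910339355469) 165.7987685761634
stick [ 0.5808 -0.0988  0.014 ] (118.51080322265625, 12.353391647338867) 7.597030907832728
stick [0.5143 0.1281 0.014 ] (119.04337310791016, 11.447912216186523) 12.909894972174435
stick [ 0.5112 -0.1059  0.014 ] (117.6168441772461, 12.484582901000977) 13.539988748164436
```

View pics/a_s1.png

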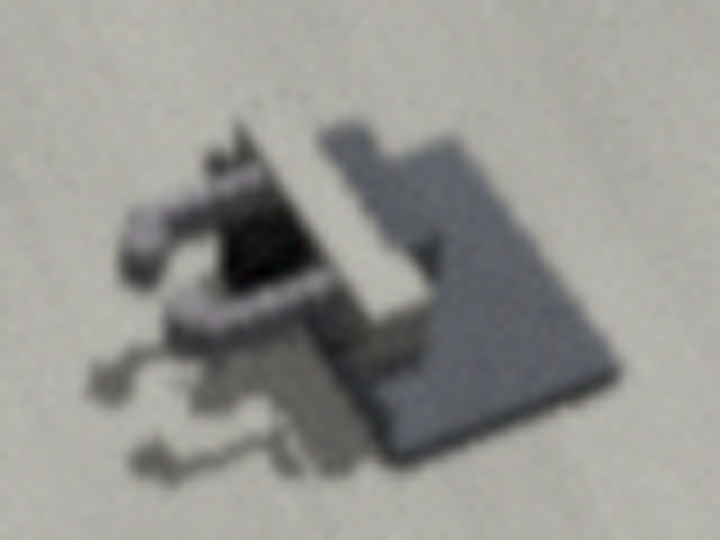

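View pics/a_s2.png

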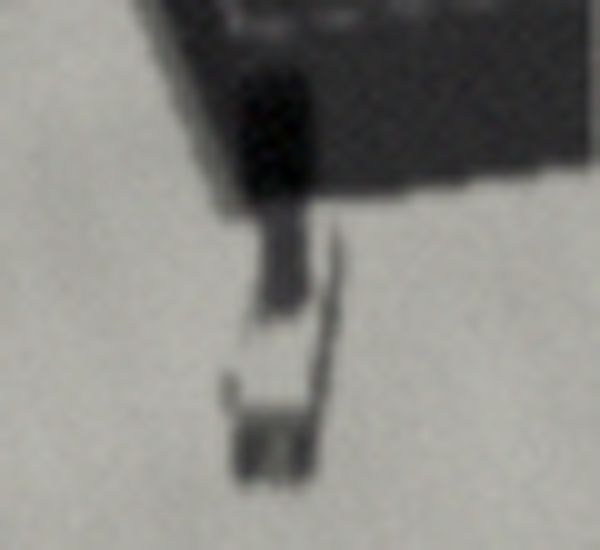

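```bash
cat > fit2.py <<'E'
from h import *
from scipy.optimize import least_squares
p=pickle.load(open("pics/a_top.pkl","rb"));s=pickle.load(open("pics/a_side.pkl","rb"))
T=lambda x,y,a:(lambda P:np.c_[np.c_[P[:,0]*np.cos(a)-P[:,1]*np.sin(a)+x,P[:,0]*np.sin(a)+P[:,1]*np.cos(a)+y],P[:,2]])
f=lambda L,k,o:np.array(L,float)/k+np.array(o)-.5+.5/k
# triangulate noses
tn=f([[181,203],[214,199]],3,(340,150)); sn=f([[148,222],[188,302]],9,(295,270))
for a,b in zip(tn,sn):
    g=lambda X:np.r_[proj(p,X)[0]-a,proj(s,X)[0]-b]
    r=least_squares(g,[.55,-.35,.07]); print("nose",r.x,r.fun.round(2))
# stick/bar corners triangulate: bar near-right corner etc
bars=f([[375,312],[435,290]],9,(295,270)); bart=f([[238,150],[240,125]],3,(340,150))
for a,b in zip(bart,bars):
    g=lambda X:np.r_[proj(p,X)[0]-a,proj(s,X)[0]-b]
    r=least_squares(g,[.55,-.35,.07]); print("barcorner",r.x,r.fun.round(2))
pl_s=f([[400,455],[617,372],[450,140]],9,(295,270)); print("plate side z8",ray(s,pl_s,.008)); print(ray(p,f([[118,158],[108,75],[212,62]],3,(340,150)),.008))
# rake
def E(v): 
    P=T(v[0],v[1],v[2])
    return P(np.array([[15,76.5,37],[-15,76.5,37],[15,-76.5,37],[-15,-76.5,37]])/1e3)
hb=f([[138,325],[110,375],[410,425],[390,475]],5,(80,140))
r=least_squares(lambda v:(proj(p,E(v))-hb).ravel(),[.51,.37,-.3]); print("rake",r.x,r.fun.round(1))
for name,pp,box,k in(("t",p,(80,140,200,250),5),("s",s,(215,135,275,190),10)):
    im=cv2.resize(pp["color"][box[1]:box[3],box[0]:box[2],::-1],None,fx=k,fy=k,interpolation=cv2.INTER_CUBIC)
    def dr(P,col):
        q=((proj(pp,P)-np.array(box[:2])+.5)*k).astype(np.int32); cv2.polylines(im,[q],True,col,1)
    P=T(*r.x)
    sq=lambda a,b,z:P(np.array([[a,b,z],[-a,b,z],[-a,-b,z],[a,-b,z]])/1e3)
    dr(sq(15,76.5,37),(0,0,255));dr(sq(15,76.5,0),(0,255,255));dr(sq(13,13,135),(0,255,0));dr(sq(13,13,90),(255,255,0))
    cv2.imwrite(f"pics/rk_{name}.png",im)
E
python3 fit2.py
```

```text
nose [ 0.53229933 -0.34914617  0.07057495] [-0.01  0.06  0.06 -0.01]
nose [ 0.53542157 -0.37859502  0.06849372] [-0.14  0.6   0.6  -0.11]
barcorner [ 0.58199412 -0.39994276  0.07192619] [ 0.11 -0.45 -0.45  0.1 ]
barcorner [ 0.60207296 -0.40031698  0.07559679] [-0.05  0.18  0.18 -0.04]
plate side z8 [[ 0.59453035 -0.40728166  0.008     ]
 [ 0.67026075 -0.39887366  0.008     ]
 [ 0.65861356 -0.29986825  0.008     ]]
[[ 0.58024409 -0.30948238  0.008     ]
 [ 0.65917019 -0.30029422  0.008     ]
 [ 0.67431583 -0.39871016  0.008     ]]
rake [ 0.51078072  0.36993972 -0.31823985] [ 0.8  0.4  2.2  0.7 -1.5 -0.7 -1.6 -0.3]
```

```bash
python3 -c "
import cv2,numpy as np
a=cv2.imread('pics/rk_t.png');b=cv2.imread('pics/rk_s.png')
a=cv2.resize(a,(400,367));b=cv2.resize(b,(400,367));cv2.imwrite('pics/rk.png',np.hstack([a,b]))"
```

```text
(no output)
```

View pics/rk.png

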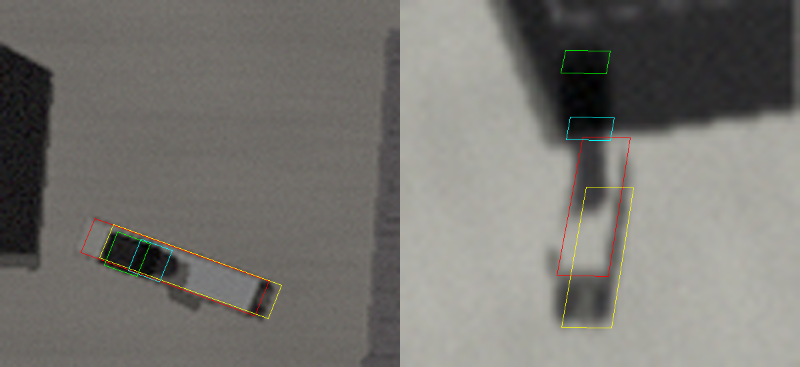

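Request:
step_arm:
  moves:
    - [1,0.03,-0.0228,0,-9.5]
    - [1,0.03,-0.0228,0,-9.5]
    - [1,0.03,-0.0228,0,-9.5]
    - [1,0.03,-0.0228,0,-9.5]
    - [1,0.03,-0.0228,0,-9.5]
    - [1,0.03,-0.0228,0,-9.5]
    - [1,0.03,-0.0228,0,-9.5]
    - [1,0.03,-0.0228,0,-9.5]
    - [1,0.03,-0.0228,0,-9.5]
  newtons: 60

```text
t: 2.12
tool_pos: [0.5172, 0.366, 0.232]
tool_rot: [2.585, 1.784, 0.004]
contact_force: [0.5, 0.9, 0.1]
opening: 0.0856
```

Run:
```python
from h import *
p=pickle.load(open("pics/a_top.pkl","rb"));s=pickle.load(open("pics/a_side.pkl","rb"))
print(ray(p,[[395/4.2+170,150/4.2+130]],.062),ray(s,[[309.5,208]],.062), ray(p,[[388*.7-0,165*.7]],.111))
o=ctrl.get_obs(); print(o["t"],o["tool_pos"],o["tool_rot"],o["q"])
r=shot("b")
```

```text
[[0.66398744 0.01436439 0.062     ]] [[0.65842932 0.00599338 0.062     ]] [[ 0.78714761 -0.00332899  0.111     ]]
2.125 [0.51719604 0.36602489 0.23198383] [2.5849147  1.78436025 0.00352093] [ 4.98673377e-01  7.09487748e-02  1.59271181e+00 -3.77604109e-04
  1.47563780e+00  8.61136110e-01]
```

View pics/b_top.png

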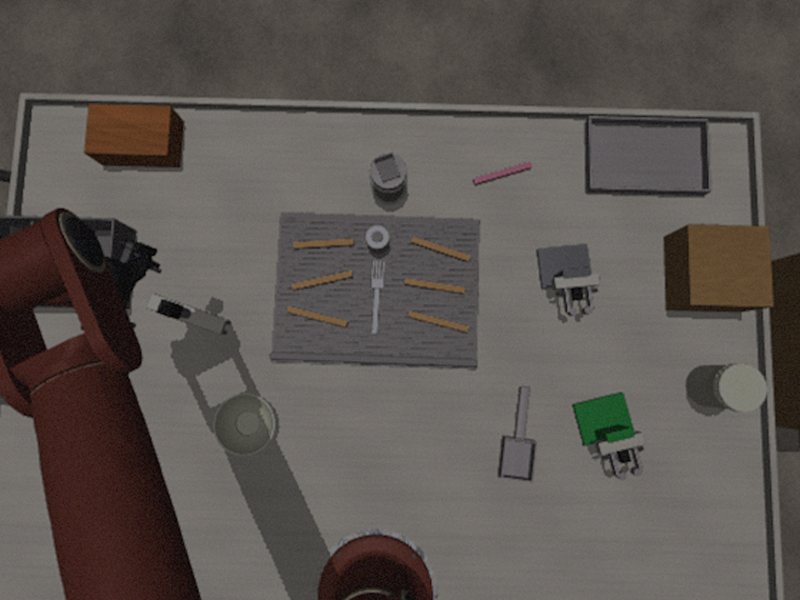

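View pics/b_side.png

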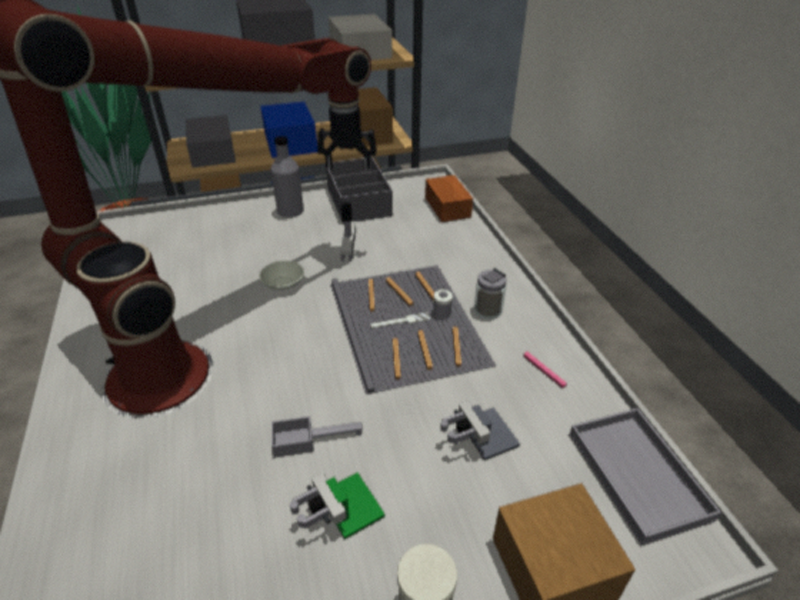

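Request:
step_arm:
  moves:
    - [1,-0.005,0.005,-0.02,2.6]
    - [1,0,0,-0.04,0]
    - [1,0,0,-0.04,0]
    - [1,0,0,-0.03,0]
    - [1,0,0,-0.004,0]

```text
t: 2.85
tool_pos: [0.5063, 0.3728, 0.0892]
tool_rot: [-2.526, -1.867, 0.002]
contact_force: [0.4, 0.5, -0.2]
opening: 0.0851
```

Run:
```python
from h import *
r=shot("c")
c=r[1]["color"][90:195,200:300,::-1]; cv2.imwrite("pics/c1.png",cv2.resize(c,None,fx=5,fy=5,interpolation=cv2.INTER_CUBIC))
```

```text
(no output)
```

View pics/c1.png

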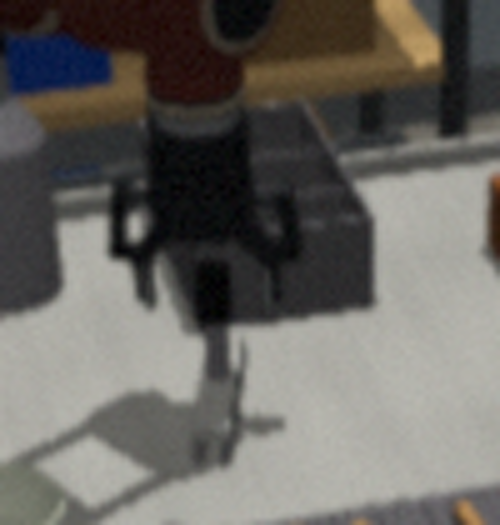

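Request:
step_arm:
  moves:
    - [1,0.004,-0.002,0.008,-1.2]
    - [0.3,0,0,0,0]
    - [0.1,0,0,0,0]
    - [0,0,0,0,0]
    - [0,0,0,0,0]
    - [0,0,0,0,0]
    - [0,0,0,0,0]
  newtons: 80

```text
t: 3.82
tool_pos: [0.5153, 0.3737, 0.1072]
tool_rot: [2.546, 1.839, 0.021]
contact_force: [-0.6, 0.4, 0.9]
opening: 0.0246
```

Request:
step_arm:
  moves:
    - [0,0,0,0.02,0]
    - [0,0,0,0.02,0]
    - [0,0,0,0.01,0]
    - [0,0,0,0,0]

```text
t: 4.32
tool_pos: [0.5149, 0.3731, 0.16]
tool_rot: [2.546, 1.839, 0.02]
contact_force: [-0.1, 0.8, -2.5]
opening: 0.0251
```

Run:
```python
from h import *
r=shot("d")
c=r[1]["color"][90:195,200:300,::-1]; a=cv2.resize(c,None,fx=5,fy=5,interpolation=cv2.INTER_CUBIC)
c=r[0]["color"][150:255,80:140,::-1]; b=cv2.resize(c,None,fx=5,fy=5,interpolation=cv2.INTER_CUBIC)
cv2.imwrite("pics/d1.png",np.hstack([a,b]))
o=ctrl.get_obs(); print(o["tool_pos"],o["tool_rot"],o["contact_force"],o["opening"])
```

```text
[0.51424622 0.37273267 0.15844589] [2.54614051 1.8388746  0.0158653 ] [-0.64958792 -0.26688126 -2.23415936] 0.02501759214204638
```

View pics/d1.png

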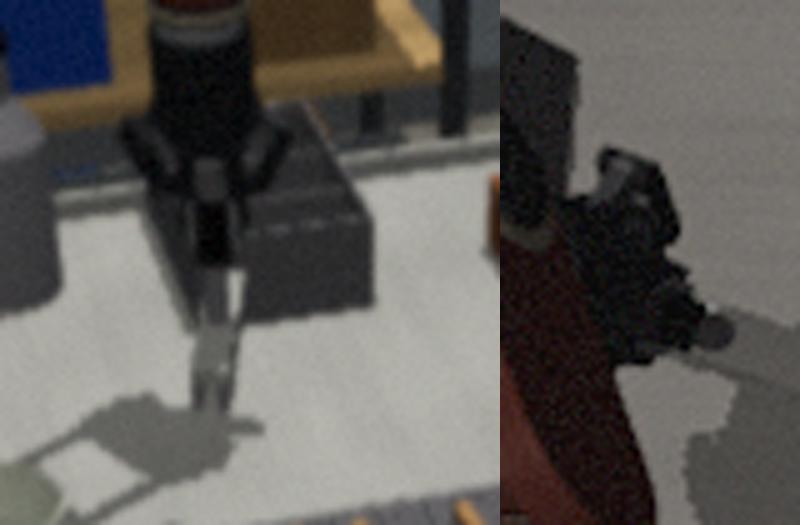

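Request:
step_arm:
  moves:
    - [0,0.015,-0.02,0,2.5]
    - [0,0.027,-0.035,0,2.5]
    - [0,0.027,-0.035,0,2.5]
    - [0,0.027,-0.035,0,2.5]
    - [0,0.027,-0.035,0,2.5]
    - [0,0.027,-0.035,0,2.5]
    - [0,0.02,-0.02,0,1.2]
    - [0,0,0,0,0]
    - [0,0,0,0,0]

```text
t: 5.55
tool_pos: [0.683, 0.15, 0.1478]
tool_rot: [-2.244, -2.187, 0.005]
contact_force: [-0.4, 0.4, -2.1]
opening: 0.0248
```

Run:
```python
from h import *
r=shot("e")
c=r[1]["color"][120:240,230:350,::-1]; a=cv2.resize(c,None,fx=5,fy=5,interpolation=cv2.INTER_CUBIC)
cv2.imwrite("pics/e1.png",a)
o=ctrl.get_obs(); print(o["tool_pos"],o["tool_rot"],o["contact_force"],o["opening"])
```

```text
[0.6828778  0.15041059 0.14814233] [-2.24331482 -2.18807572  0.00501391] [ 0.86820234 -0.08782535 -2.96588569] 0.024932678472231663
```

View pics/e1.png

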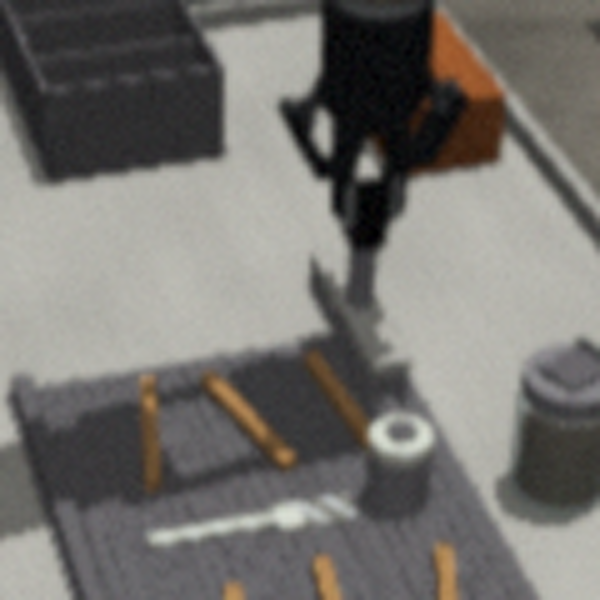

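View pics/e_top.png

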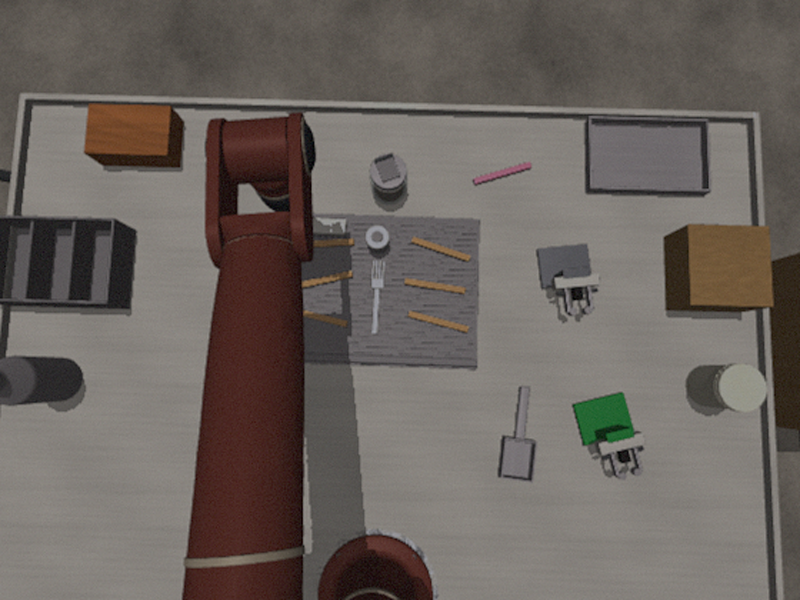

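```bash
cat > ov.py <<'E'
from h import *
def T(x,y,a,z0):
    return lambda P:np.c_[P[:,0]*np.cos(a)-P[:,1]*np.sin(a)+x,P[:,0]*np.sin(a)+P[:,1]*np.cos(a)+y,P[:,2]+z0]
def overlay(pp,box,k,x,y,a,z0):
    im=cv2.resize(pp["color"][box[1]:box[3],box[0]:box[2],::-1],None,fx=k,fy=k,interpolation=cv2.INTER_CUBIC)
    im=cv2.convertScaleAbs(im,alpha=1.4)
    P=T(x,y,a,z0)
    def sq(aa,b,z,col):
        q=((proj(pp,P(np.array([[aa,b,z],[-aa,b,z],[-aa,-b,z],[aa,-b,z]])/1e3))-np.array(box[:2])+.5)*k).astype(np.int32); cv2.polylines(im,[q],True,col,1)
    sq(15,76.5,37,(0,0,255));sq(15,76.5,0,(0,255,255));sq(13,13,135,(0,255,0));sq(13,13,90,(255,255,0))
    return im
if __name__=="__main__":
    s=pickle.load(open("pics/e_side.pkl","rb"))
    A=overlay(s,(275,145,325,205),8,.6829,.1504,-.024,.148-.097)
    B=overlay(s,(275,145,325,205),8,.6829,.1504-.004,-.024,.148-.105)
    cv2.imwrite("pics/e2.png",np.hstack([A,B]))
E
python3 ov.py
```

```text
(no output)
```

View pics/e2.png

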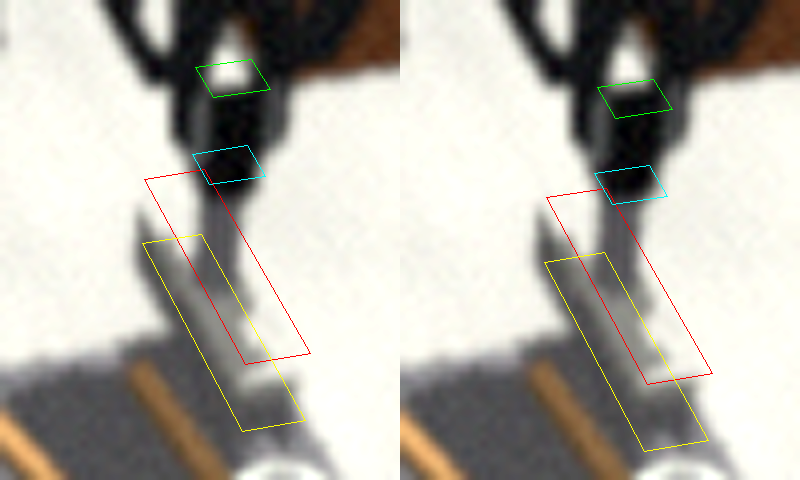

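Request:
step_arm:
  moves:
    - [0,0.011,-0.01,0,0.8]
    - [0,0.011,-0.01,0,0]
    - [0,0,0,-0.008,0]
    - [0,0,0,-0.01,0]
    - [0,0,0,-0.006,0]
    - [0,0,0,0,0]

```text
t: 6.4
tool_pos: [0.705, 0.1308, 0.1215]
tool_rot: [-2.224, -2.206, 0.007]
contact_force: [-1.1, 0.1, -2.7]
opening: 0.0246
```

Request:
step_arm:
  moves:
    - [0,0,0,-0.004,0]
    - [0,0,0,-0.003,0]
    - [0,0,0,0,0]

```text
t: 6.78
tool_pos: [0.705, 0.1311, 0.1144]
tool_rot: [-2.223, -2.207, 0.006]
contact_force: [-0.9, -0.0, -2.3]
opening: 0.0249
```

Request:
step_arm:
  moves:
    - [0,0,0,-0.002,0]
    - [0,0,0,0,0]

```text
t: 7.02
tool_pos: [0.7052, 0.1312, 0.1127]
tool_rot: [-2.224, -2.208, 0.005]
contact_force: [0.1, 1.4, -2.3]
opening: 0.0247
```

Request:
step_arm:
  moves:
    - [0,0,0,-0.002,0]
    - [0,0,0,0,0]

```text
t: 7.28
tool_pos: [0.7058, 0.1309, 0.1119]
tool_rot: [-2.225, -2.208, 0.004]
contact_force: [0.8, 1.4, -2.2]
opening: 0.0245
```

Request:
step_arm:
  moves:
    - [0,-0.006,0,0,0]
    - [0,-0.008,0,0,0]
    - [0,-0.008,0,0,0]
    - [0,-0.008,0,0,0]
    - [0,-0.008,0,0,0]
    - [0,-0.008,0,0,0]
    - [0,-0.008,0,0,0]
    - [0,-0.008,0,0,0]

```text
t: 8.28
tool_pos: [0.6394, 0.1312, 0.1118]
tool_rot: [-2.225, -2.208, 0.003]
contact_force: [0.1, -0.5, -3.1]
opening: 0.0249
```

```bash
cat > look.py <<'E'
import sys
from h import *
n=sys.argv[1]; y0=int(sys.argv[2]);y1=int(sys.argv[3]);x0=int(sys.argv[4]);x1=int(sys.argv[5])
p=ctrl.get_image("side"); pickle.dump(p,open(f"pics/{n}_side.pkl","wb"))
k=min(800/(x1-x0),600/(y1-y0))
cv2.imwrite(f"pics/{n}.png",cv2.convertScaleAbs(cv2.resize(p["color"][y0:y1,x0:x1,::-1],None,fx=k,fy=k,interpolation=cv2.INTER_CUBIC),alpha=1.3))
o=ctrl.get_obs(); print(o["t"],o["tool_pos"],o["contact_force"],o["opening"])
E
python3 look.py f 130 240 220 350
```

```text
8.325 [0.63859139 0.13114618 0.11175339] [-0.00970806 -0.35310724 -0.71034804] 0.024576103716393613
```

View pics/f.png

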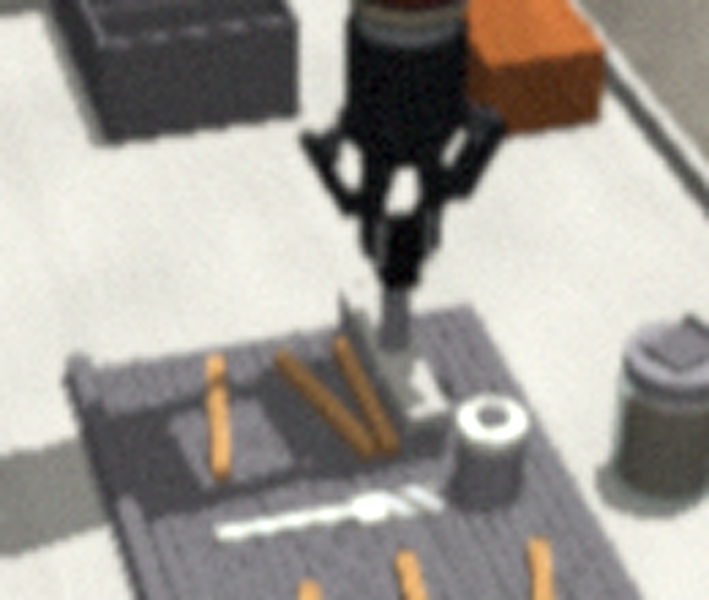

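Stroke works: the far stick at (365,395) has aligned with the rake face and is nearing the next one. The gap to the canister at (490,410) looks safe.

Request:
step_arm:
  moves:
    - [0,-0.008,0,0,0]
    - [0,-0.008,0,0,0]
    - [0,-0.008,0,0,0]
    - [0,-0.008,0,0,0]
    - [0,-0.008,0,0,0]
    - [0,-0.008,0,0,0]
    - [0,-0.008,0,0,0]
    - [0,-0.008,0,0,0]
    - [0,-0.008,0,0,0]
    - [0,-0.008,0,0,0]

```text
t: 9.57
tool_pos: [0.5533, 0.1312, 0.1119]
tool_rot: [-2.224, -2.208, 0.004]
contact_force: [0.8, -0.1, -2.4]
opening: 0.025
```

```bash
python3 look.py g 130 240 220 350
```

```text
9.625 [0.55240036 0.13115686 0.11178771] [ 0.85802951 -0.42838915 -1.71176384] 0.02477577113315958
```

View pics/g.png

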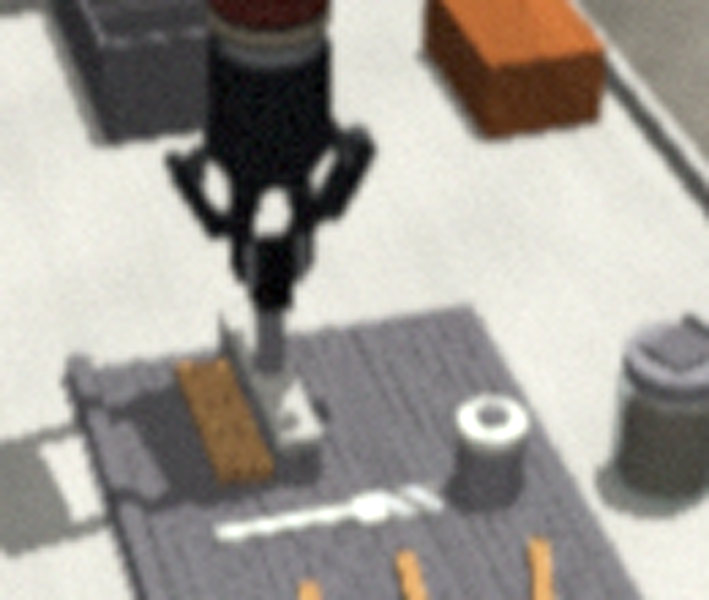

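Request:
step_arm:
  moves:
    - [0,-0.008,0,0,0]
    - [0,-0.008,0,0,0]
    - [0,-0.008,0,0,0]
    - [0,-0.008,0,0,0]
    - [0,-0.008,0,0,0]
    - [0,-0.004,0,0,0]
    - [0,-0.003,0,0,0]
    - [0,-0.003,0,0,0]

```text
t: 10.62
tool_pos: [0.4989, 0.1312, 0.1119]
tool_rot: [-2.224, -2.209, 0.005]
contact_force: [0.9, 0.3, -2.7]
opening: 0.0248
```

Request:
step_arm:
  moves:
    - [0,-0.003,0,0,0]
    - [0,-0.003,0,0,0]

```text
t: 10.88
tool_pos: [0.4958, 0.1311, 0.1131]
tool_rot: [-2.229, -2.212, -0.005]
contact_force: [5.5, 0.3, -4.0]
opening: 0.0249
```

Request:
step_arm:
  moves:
    - [0,-0.003,0,0,0]
    - [0,-0.003,0,0,0]

```text
t: 11.12
tool_pos: [0.4946, 0.131, 0.1156]
tool_rot: [2.225, 2.206, 0.022]
contact_force: [6.3, -0.2, -4.1]
opening: 0.0246
```

```bash
python3 look.py i 130 240 220 350
```

```text
11.175 [0.49458938 0.13096939 0.11574491] [ 7.1956803   0.51866131 -4.29618985] 0.02489252799545356
```

View pics/i.png

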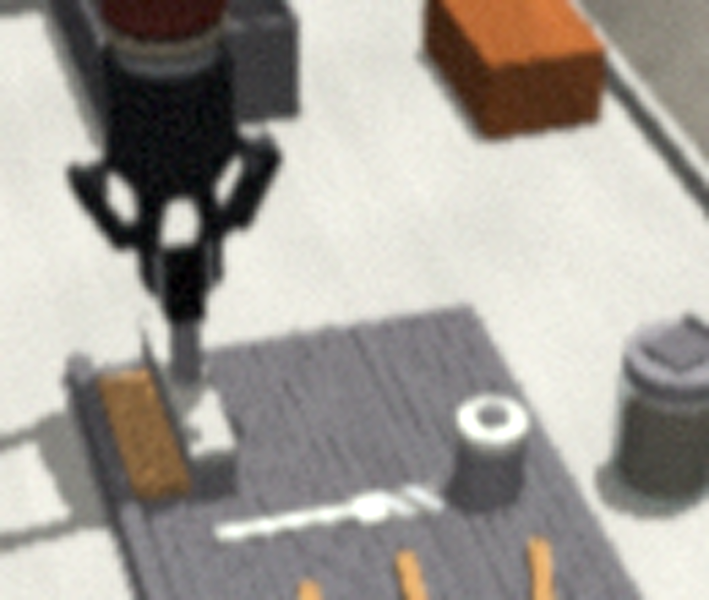

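Request:
step_arm:
  moves:
    - [0,0.004,0,0,0]
    - [0,0.006,0,0,0]
    - [0,0.01,0,0.005,0]
    - [0,0.015,0,0.025,0]
    - [0,0.02,-0.02,0.03,0]
    - [0,0.025,-0.03,0.025,0]
    - [0,0.03,-0.035,0,0]
    - [0,0.03,-0.035,0,0]
    - [0,0.03,-0.035,0,0]
    - [0,0.02,-0.035,0,0]
    - [0,0.01,-0.02,0,0]
    - [0,0,0,0,0]
    - [0,0,0,0,0]

```text
t: 12.8
tool_pos: [0.6998, -0.0849, 0.2004]
tool_rot: [-2.224, -2.213, -0.008]
contact_force: [0.2, -0.0, -2.7]
opening: 0.0247
```

Run:
```python
from h import *
from ov import overlay
r=shot("j")
o=ctrl.get_obs(); print(o["t"],o["tool_pos"],o["tool_rot"],o["contact_force"],o["opening"])
x,y,z=o["tool_pos"]
w=o["tool_rot"]; a=2*np.arctan2(w[1],w[0])-np.pi/2; a=(a+np.pi/2)%np.pi-np.pi/2; print(np.degrees(a))
q=proj(r[1],[[x,y,z-.06]])[0].astype(int); b=(q[0]-40,q[1]-45,q[0]+40,q[1]+45)
cv2.imwrite("pics/j1.png",overlay(r[1],b,8,x,y-.0035,a,z-.107)[:,:800])
```

```text
12.9 [ 0.69971267 -0.08460704  0.2005985 ] [-2.22344654 -2.2137142  -0.00777774] [ 0.57552457 -0.36439336 -2.72184224] 0.02451605693327995
-0.25134132485083205
```

View pics/j1.png

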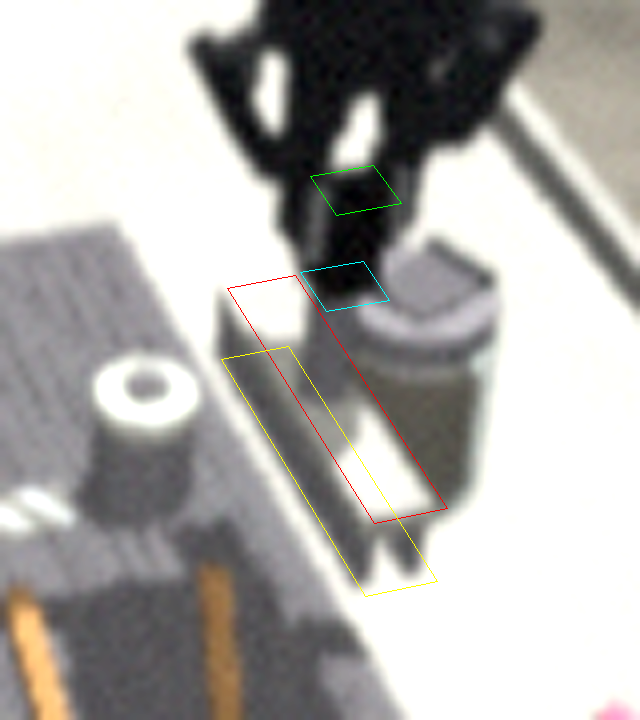

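View pics/j_top.png

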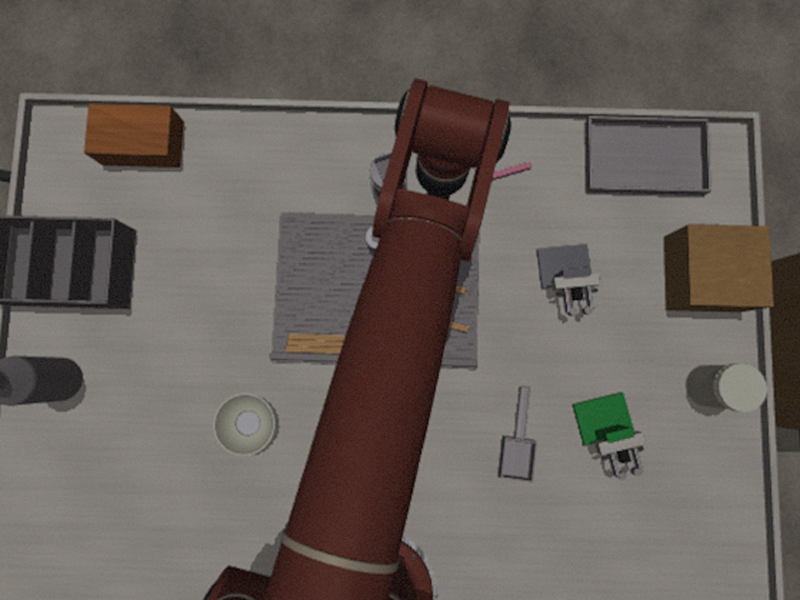

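Request:
step_arm:
  moves:
    - [0,0.005,-0.015,0,-0.3]
    - [0,0,-0.003,-0.02,0]
    - [0,0,0,-0.03,0]
    - [0,0,0,-0.02,0]
    - [0,0,0,-0.006,0]
    - [0,0,0,0,0]

```text
t: 13.65
tool_pos: [0.7034, -0.102, 0.1194]
tool_rot: [-2.226, -2.208, -0.007]
contact_force: [0.5, -0.3, -3.1]
opening: 0.0254
```

```bash
python3 look.py k 150 260 240 370
python3 - <<'E'
from h import *
from scipy.spatial.transform import Rotation as R
print(R.from_rotvec(ctrl.get_obs()["tool_rot"]).as_matrix().round(4))
E
```

```text
13.7 [ 0.70356161 -0.10204369  0.11985866] [-0.44782148 -0.35773239 -3.16981484] 0.024990174549513647
[[ 8.000e-03  1.000e+00 -6.000e-04]
 [ 9.999e-01 -8.000e-03  7.000e-03]
 [ 7.000e-03 -6.000e-04 -1.000e+00]]
```

View pics/k.png

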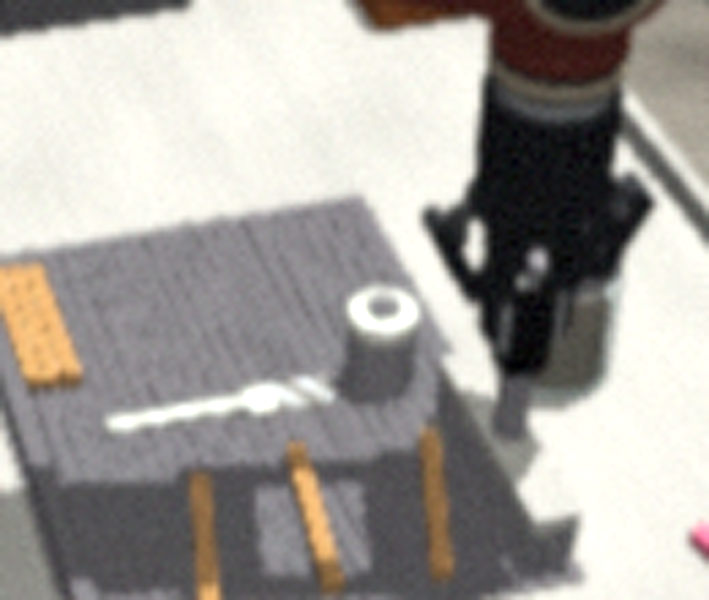

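Request:
step_arm:
  moves:
    - [0,0.002,0,-0.004,0]
    - [0,0,0,-0.003,0]
    - [0,0,0,0,0]

```text
t: 14.08
tool_pos: [0.7074, -0.1023, 0.1154]
tool_rot: [-2.229, -2.212, -0.011]
contact_force: [0.2, -0.0, -3.4]
opening: 0.0249
```

Request:
step_arm:
  moves:
    - [0,0,0,-0.001,0]
    - [0,-0.006,0,0,0]
    - [0,-0.008,0,0,0]
    - [0,-0.008,0,0,0]
    - [0,-0.008,0,0,0]
    - [0,-0.008,0,0,0]
    - [0,-0.008,0,0,0]
    - [0,-0.008,0,0,0]
    - [0,-0.008,0,0,0]

```text
t: 15.2
tool_pos: [0.6413, -0.1024, 0.1154]
tool_rot: [-2.23, -2.213, -0.012]
contact_force: [0.7, 0.3, -2.5]
opening: 0.0248
```

```bash
python3 look.py l 150 280 230 370
```

```text
15.25 [ 0.64033932 -0.10233533  0.11520528] [ 0.02422998  0.18673744 -3.60744866] 0.024963597119141732
```

View pics/l.png

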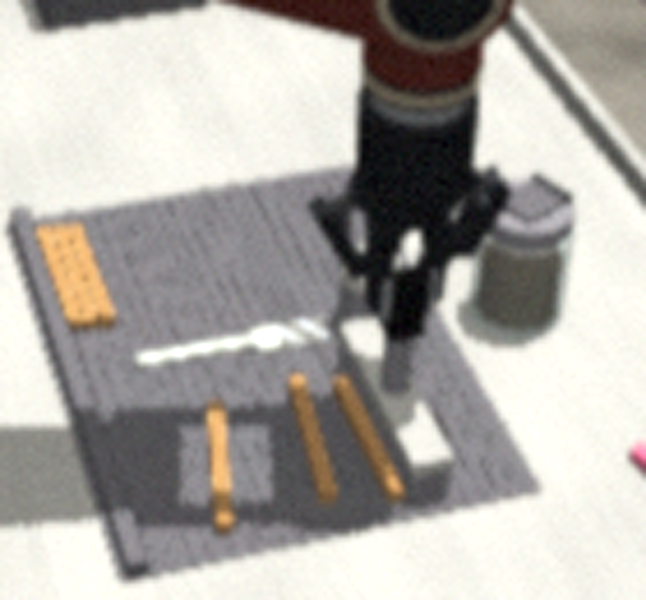

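Request:
step_arm:
  moves:
    - [0,-0.008,0,0,0]
    - [0,-0.008,0,0,0]
    - [0,-0.008,0,0,0]
    - [0,-0.008,0,0,0]
    - [0,-0.008,0,0,0]
    - [0,-0.008,0,0,0]
    - [0,-0.008,0,0,0]
    - [0,-0.008,0,0,0]
    - [0,-0.008,0,0,0]
    - [0,-0.008,0,0,0]

```text
t: 16.5
tool_pos: [0.5552, -0.1024, 0.1156]
tool_rot: [-2.23, -2.213, -0.011]
contact_force: [0.0, 0.0, -3.3]
opening: 0.025
```

```bash
python3 look.py m 150 280 230 370
```

```text
16.55 [ 0.5542466  -0.10232144  0.11533812] [ 0.04184505 -0.32643158 -3.5904553 ] 0.024765222777516027
```

View pics/m.png

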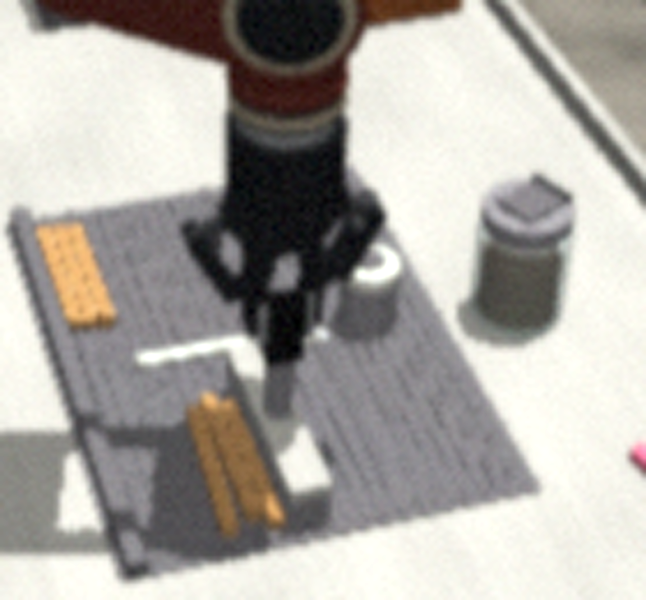

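Request:
step_arm:
  moves:
    - [0,-0.008,0,0,0]
    - [0,-0.008,0,0,0]
    - [0,-0.008,0,0,0]
    - [0,-0.008,0,0,0]
    - [0,-0.008,0,0,0]
    - [0,-0.004,0,0,0]
    - [0,-0.003,0,0,0]
    - [0,-0.003,0,0,0]

```text
t: 17.55
tool_pos: [0.501, -0.1024, 0.1157]
tool_rot: [-2.23, -2.212, -0.011]
contact_force: [0.2, 0.1, -1.9]
opening: 0.0249
```

Request:
step_arm:
  moves:
    - [0,-0.003,0,0,0]
    - [0,-0.003,0,0,0]

```text
t: 17.8
tool_pos: [0.4948, -0.1024, 0.1157]
tool_rot: [-2.23, -2.212, -0.011]
contact_force: [0.1, 0.6, -2.9]
opening: 0.0248
```

Request:
step_arm:
  moves:
    - [0,-0.003,0,0,0]
    - [0,-0.003,0,0,0]

```text
t: 18.05
tool_pos: [0.492, -0.1026, 0.1173]
tool_rot: [2.226, 2.206, 0.022]
contact_force: [7.0, 0.8, -4.5]
opening: 0.0246
```

```bash
python3 look.py n 170 280 220 350
```

```text
18.1 [ 0.49198871 -0.10262205  0.11744804] [ 5.95683599  0.39614198 -3.19721578] 0.0246730856651804
```

View pics/n.png

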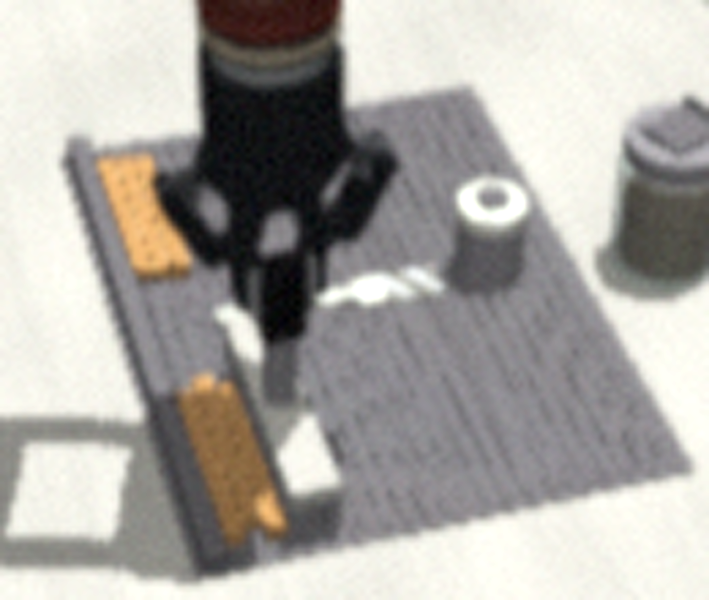

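Request:
step_arm:
  moves:
    - [0,0.004,0,0,0]
    - [0,0.006,0,0,0]
    - [0,0.008,0,0.008,0]
    - [0,0,0,0.03,0]
    - [0,-0.005,-0.025,0.03,1]
    - [0,-0.005,-0.04,0,1]
    - [0,-0.005,-0.04,0,1]
    - [0,-0.005,-0.04,0,1]
    - [0,-0.005,-0.04,0,1]
    - [0,-0.005,-0.04,0,1]
    - [0,-0.005,-0.02,0,1]
    - [0,0,-0.01,0,0.5]
    - [0,0,0,0,0]
    - [0,0,0,0,0]

```text
t: 19.85
tool_pos: [0.4761, -0.3653, 0.1907]
tool_rot: [2.07, 2.361, 0.015]
contact_force: [-0.3, 0.6, -3.1]
opening: 0.0243
```

Run:
```python
from h import *
from ov import overlay
from scipy.spatial.transform import Rotation as R
r=shot("o")
o=ctrl.get_obs(); print(o["t"],o["tool_pos"],o["contact_force"],o["opening"]);print(R.from_rotvec(o["tool_rot"]).as_matrix().round(4))
x,y,z=o["tool_pos"]
w=o["tool_rot"]; a=2*np.arctan2(w[1],w[0])-np.pi/2; a=(a+np.pi/2)%np.pi-np.pi/2; print(np.degrees(a))
q=proj(r[1],[[x,y,z-.06]])[0].astype(int); b=(q[0]-45,q[1]-50,q[0]+50,q[1]+45)
cv2.imwrite("pics/o1.png",overlay(r[1],b,6,x,y-.0035,a,z-.107))
c=r[0]["color"][130:270,170:356,::-1]; cv2.imwrite("pics/o2.png",cv2.convertScaleAbs(cv2.resize(c,None,fx=4.2,fy=4.2,interpolation=cv2.INTER_CUBIC),alpha=1.4))
```

```text
19.95 [ 0.47606823 -0.36512732  0.19069645] [-0.23411416  0.11891769 -2.54273319] 0.02499667024556101
[[-0.1311  0.9913  0.0073]
 [ 0.9914  0.1311  0.006 ]
 [ 0.005   0.008  -1.    ]]
7.53249751805866
```

View pics/o1.png

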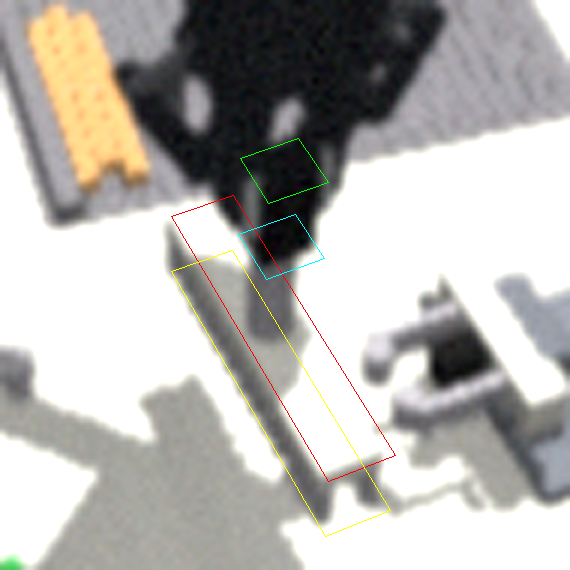

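View pics/o2.png

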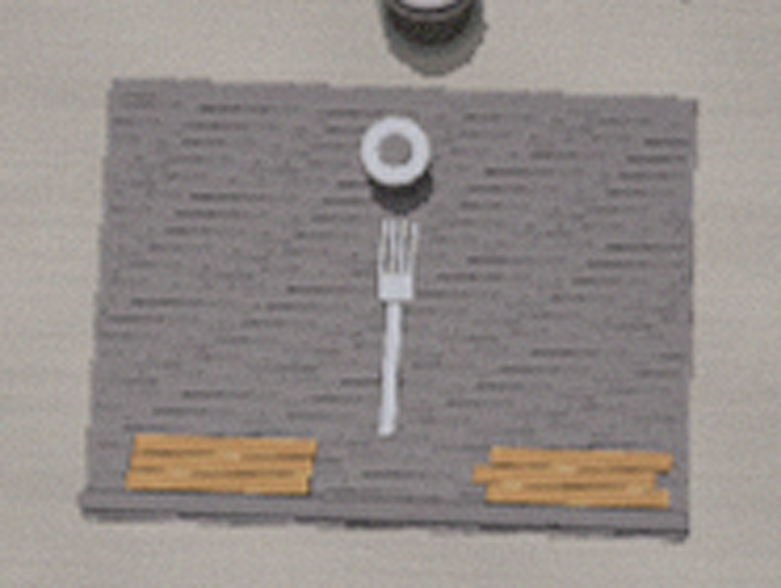

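View pics/o_side.png

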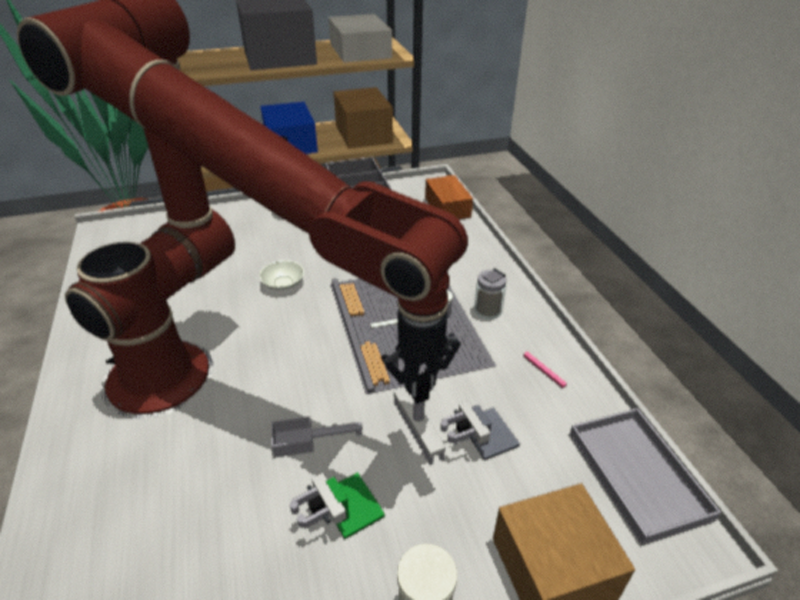

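Run:
```python
from h import *
p=pickle.load(open("pics/o_top.pkl","rb"))
hsv=cv2.cvtColor(p["color"],cv2.COLOR_RGB2HSV)
mk=cv2.inRange(hsv,(5,80,60),(25,255,255)); mk[:225]=0;mk[270:]=0;mk[:,:180]=0;mk[:,345:]=0
n,l,st,_=cv2.connectedComponentsWithStats(mk)
for i in range(1,n):
    if st[i,4]<40: continue
    ys,xs=np.where(l==i); X=ray(p,np.c_[xs,ys],.016)
    r=cv2.minAreaRect((X[:,:2]*1000).astype(np.float32)); print(r, X[:,0].min(),X[:,0].max(),st[i])
c=p["color"][228:262,180:345].astype(int)
for col in (215,230,290,315):
    print(col,[tuple(p["color"][r,col-2:col+3].mean(0).round().astype(int)) for r in range(230,260)])
rows=np.c_[np.full(30,215),np.arange(230,260)]
print(ray(p,rows,.016)[:,0].round(4)); print(ray(p,np.c_[np.full(30,315),np.arange(230,260)],.016)[:,0].round(4))
crop=p["color"][225:262,185:345,::-1]; cv2.imwrite("pics/o3.png",cv2.convertScaleAbs(cv2.resize(crop,None,fx=5,fy=5,interpolation=cv2.INTER_NEAREST),alpha=1.6))
```

```text
((462.2572021484375, 125.59307861328125), (120.88667297363281, 35.73902130126953), 89.66277313232422) 0.44422169486648677 0.47996971613113637 [200 234  45  14 566]
((459.1730651855469, -104.6819839477539), (35.72676467895508, 129.73269653320312), 1.5024890899658203) 0.4413449694117789 0.47757370997180587 [282 237  48  14 565]
215 [(np.int64(98), np.int64(94), np.int64(95)), (np.int64(95), np.int64(90), np.int64(92)), (np.int64(92), np.int64(89), np.int64(91)), (np.int64(104), np.int64(92), np.int64(83)), (np.int64(123), np.int64(97), np.int64(69)), (np.int64(129), np.int64(99), np.int64(67)), (np.int64(130), np.int64(100), np.int64(69)), (np.int64(107), np.int64(82), np.int64(56)), (np.int64(112), np.int64(90), np.int64(62)), (np.int64(130), np.int64(102), np.int64(70)), (np.int64(128), np.int64(99), np.int64(66)), (np.int64(128), np.int64(100), np.int64(68)), (np.int64(122), np.int64(97), np.int64(68)), (np.int64(122), np.int64(97), np.int64(68)), (np.int64(129), np.int64(100), np.int64(68)), (np.int64(131), np.int64(101), np.int64(68)), (np.int64(95), np.int64(74), np.int64(50)), (
[... 4376 characters left out ...]
)), (np.int64(92), np.int64(88), np.int64(90)), (np.int64(75), np.int64(72), np.int64(74)), (np.int64(70), np.int64(67), np.int64(68)), (np.int64(80), np.int64(77), np.int64(78)), (np.int64(109), np.int64(107), np.int64(103)), (np.int64(127), np.int64(123), np.int64(119))]
[0.4898 0.487  0.4843 0.4815 0.4787 0.476  0.4732 0.4705 0.4677 0.465
 0.4622 0.4595 0.4567 0.454  0.4512 0.4485 0.4457 0.443  0.4403 0.4375
 0.4348 0.4321 0.4293 0.4266 0.4239 0.4211 0.4184 0.4157 0.413  0.4102]
[0.4971 0.4943 0.4915 0.4888 0.486  0.4832 0.4805 0.4777 0.475  0.4722
 0.4695 0.4667 0.4639 0.4612 0.4584 0.4557 0.453  0.4502 0.4475 0.4447
 0.442  0.4393 0.4365 0.4338 0.4311 0.4283 0.4256 0.4229 0.4201 0.4174]
```

View pics/o3.png

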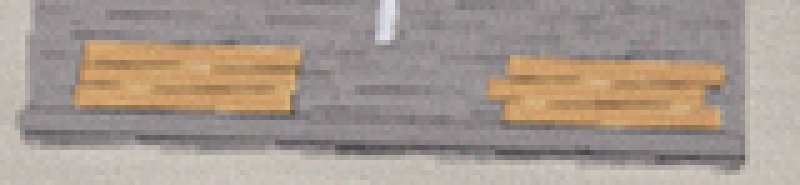

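Run:
```python
from h import *
s=pickle.load(open("pics/o_side.pkl","rb"));p=pickle.load(open("pics/o_top.pkl","rb"))
a=cv2.resize(s["color"][265:335,262:322,::-1],None,fx=8,fy=8,interpolation=cv2.INTER_CUBIC)
b=cv2.resize(p["color"][150:220,350:430,::-1],None,fx=4,fy=4,interpolation=cv2.INTER_CUBIC); b=cv2.copyMakeBorder(b,0,560-280,0,0,cv2.BORDER_CONSTANT)
cv2.imwrite("pics/o4.png",np.hstack([a,b[:, :320]]))
```

```text
(no output)
```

View pics/o4.png

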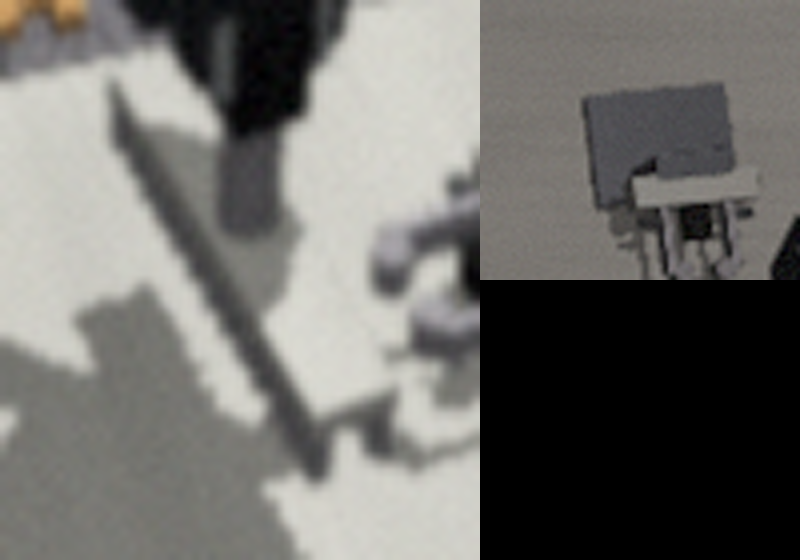

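View pics/o_top.png

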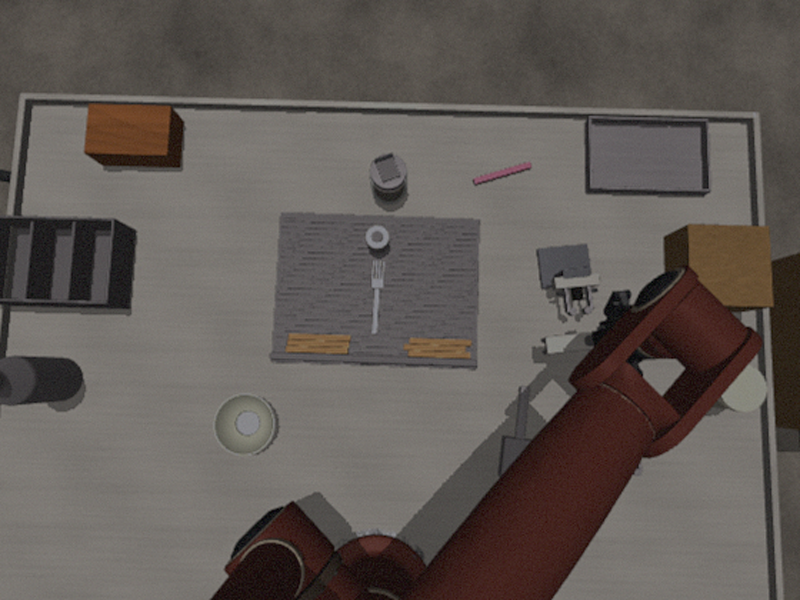

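```bash
cat > fit3.py <<'E'
from h import *
from scipy.optimize import least_squares
from scipy.spatial.transform import Rotation as R
s=pickle.load(open("pics/o_side.pkl","rb"))
o=(262,265)
f=lambda L:np.array(L,float)/8+np.array(o)-.5+.5/8
M=np.array([[-15,76.5,37],[-15,76.5,0],[-15,-76.5,0],[-15,-76.5,23],[15,-76.5,23],[15,-76.5,0]])/1e3
F=f([[110,82],[110,143],[318,480],[320,420],[393,393],[380,458]])
# neck axis: silhouettes centre at heights -> use constraint on x of axis line
axp=f([[253,150],[248,215]])
tcp=np.array([.47607,-.36513,.19070])
def pose(v):
    rot=R.from_euler('z',np.radians(7.53))*R.from_euler('yx',v[3:5])
    return rot, tcp+np.array([v[0],v[1],v[2]])
def res(v):
    rot,g=pose(v) # g: world position of rake point at z=.107 (TCP point)
    P=rot.apply(M-[0,0,.107])+g
    r=(proj(s,P)-F).ravel()
    A=proj(s,rot.apply(np.array([[0,0,.037],[0,0,.09]])-[0,0,.107])+g)
    d=(A[1]-A[0])/np.linalg.norm(A[1]-A[0]); n=np.array([-d[1],d[0]])
    ra=(axp-A[0])@n
    return np.r_[r,2*ra, np.array(v[:3])*1e3*np.array([.3,.1,.1]), np.array(v[3:5])*5]
q=least_squares(res,np.zeros(5)); print(q.x[:3]*1e3,np.degrees(q.x[3:])); print(q.fun.round(1))
rot,g=pose(q.x); print("neck60 world",rot.apply([0,0,.060-.107])+g,"tips",rot.apply([0,0,-.107])+g)
E
python3 fit3.py
```

```text
[1.95231861 7.83161517 0.83791969] [ 3.59882528 -4.75793226]
[-0.3 -1.4 -0.5  1.1 -1.2 -0.  -0.9  1.   1.   0.6  2.  -1.1  0.3 -0.
  0.6  0.8  0.1  0.3 -0.4]
neck60 world [ 0.47560744 -0.36154222  0.14479224] tips [ 0.47252461 -0.36695989  0.08511691]
```

Request:
step_arm:
  moves:
    - [0,0,-0.002,-0.02,-0.3]
    - [0,0,0,-0.025,0]
    - [0,0,0,-0.02,0]
    - [0,0,0,-0.004,0]
    - [0,0,0,-0.001,0]
    - [0,0,0,0,0]

```text
t: 20.7
tool_pos: [0.4759, -0.3649, 0.1155]
tool_rot: [-2.075, -2.359, -0.015]
contact_force: [-0.1, -0.6, -2.8]
opening: 0.0245
```

Request:
step_arm:
  moves:
    - [0,0,0,-0.003,0]
    - [0,0,0,-0.002,0]

```text
t: 20.95
tool_pos: [0.4768, -0.3658, 0.1121]
tool_rot: [2.073, 2.356, 0.015]
contact_force: [0.7, -0.0, -2.4]
opening: 0.0247
```

Request:
step_arm:
  moves:
    - [0,0,0,-0.003,0]
    - [0,0,0,-0.002,0]

```text
t: 21.2
tool_pos: [0.4771, -0.3663, 0.1076]
tool_rot: [2.072, 2.355, 0.014]
contact_force: [-1.3, -1.1, 1.3]
opening: 0.0248
```

Request:
step_arm:
  moves:
    - [0,0,0,-0.003,0]
    - [0,0,0,-0.002,0]

```text
t: 21.45
tool_pos: [0.4775, -0.3669, 0.1073]
tool_rot: [2.072, 2.355, 0.014]
contact_force: [-2.8, 2.1, 5.8]
opening: 0.0244
```

```bash
python3 look.py q 255 330 255 355
```

```text
21.5 [ 0.47748967 -0.36694139  0.1072573 ] [-2.7975977   2.5198535   8.37082099] 0.024748683969430453
```

View pics/q.png

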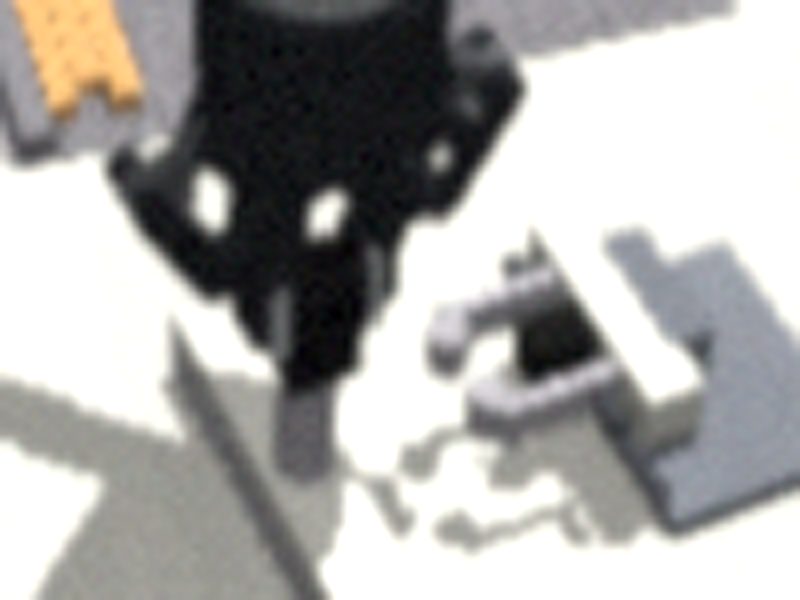

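Request:
step_arm:
  moves:
    - [0,0,0,0.002,0]
    - [0.4,0,0,0,0]
    - [0.5,0,0,0,0]
    - [0.5,0,0,-0.002,0]
    - [0.5,0,0,0,0]
  newtons: 60

```text
t: 22.12
tool_pos: [0.4784, -0.3678, 0.1083]
tool_rot: [2.07, 2.353, 0.014]
contact_force: [-0.5, -0.8, 0.2]
opening: 0.0429
```

Run:
```python
from h import *
from ov import overlay
from scipy.spatial.transform import Rotation as R
r=shot("r")
o=ctrl.get_obs(); print(o["t"],o["tool_pos"],o["contact_force"],o["opening"]);print(R.from_rotvec(o["tool_rot"]).as_matrix().round(4))
x,y,z=o["tool_pos"]
w=o["tool_rot"]; a=2*np.arctan2(w[1],w[0])-np.pi/2; a=(a+np.pi/2)%np.pi-np.pi/2; print(np.degrees(a))
q=proj(r[1],[[x,y,.04]])[0].astype(int); b=(q[0]-40,q[1]-35,q[0]+60,q[1]+38)
A=overlay(r[1],b,8,x,y-.0,a,0); print(b); cv2.imwrite("pics/r1.png",A)
```

```text
22.225 [ 0.47851127 -0.36785717  0.10846553] [ 0.32336747 -0.69372789  0.06872034] 0.04278967810670793
[[-1.272e-01  9.918e-01  1.180e-02]
 [ 9.919e-01  1.272e-01  1.200e-03]
 [-3.000e-04  1.180e-02 -9.999e-01]]
7.309538692204365
(np.int64(253), np.int64(276), np.int64(353), np.int64(349))
```

View pics/r1.png

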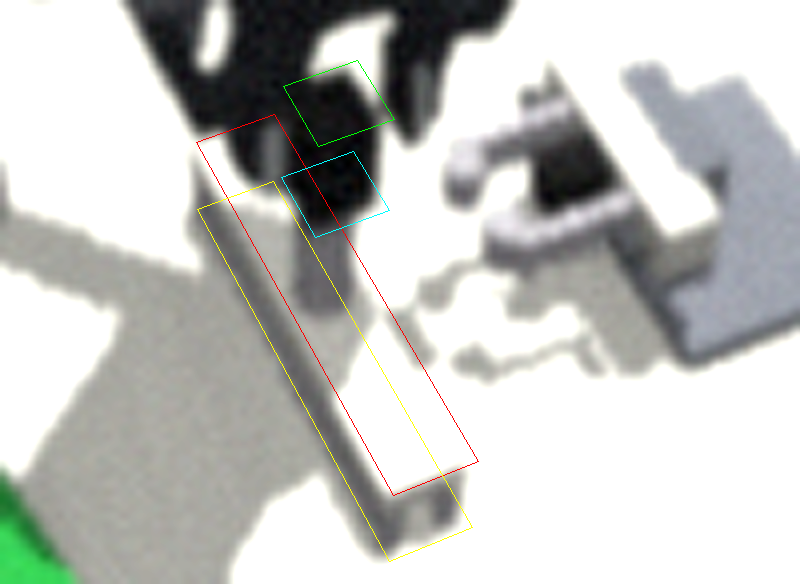

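View pics/r_top.png

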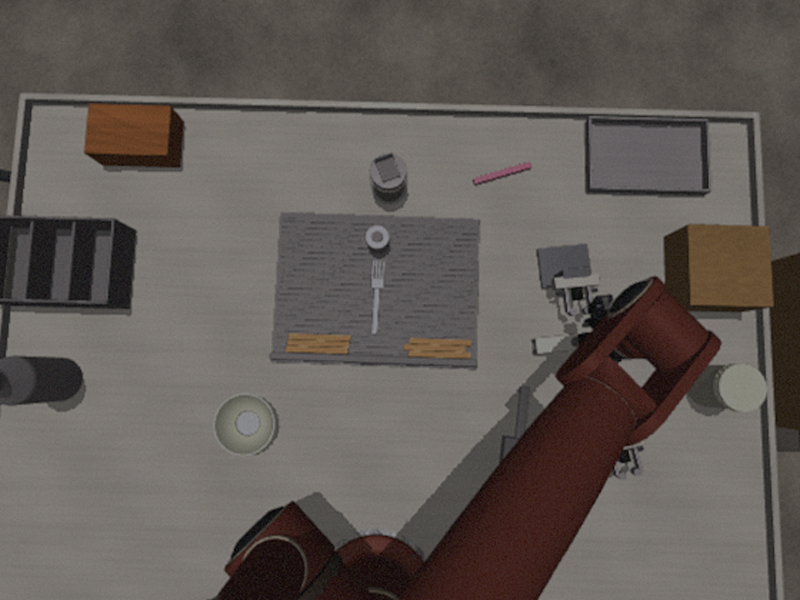

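Run:
```python
from h import *
s=pickle.load(open("pics/r_side.pkl","rb"));p=pickle.load(open("pics/r_top.pkl","rb"))
b=cv2.resize(p["color"][185:265,360:440,::-1],None,fx=7,fy=7,interpolation=cv2.INTER_CUBIC)
cv2.imwrite("pics/r2.png",cv2.convertScaleAbs(b,alpha=1.5))
a=cv2.resize(s["color"][270:350,262:342,::-1],None,fx=7,fy=7,interpolation=cv2.INTER_CUBIC)
cv2.imwrite("pics/r3.png",a)
```

```text
(no output)
```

View pics/r2.png

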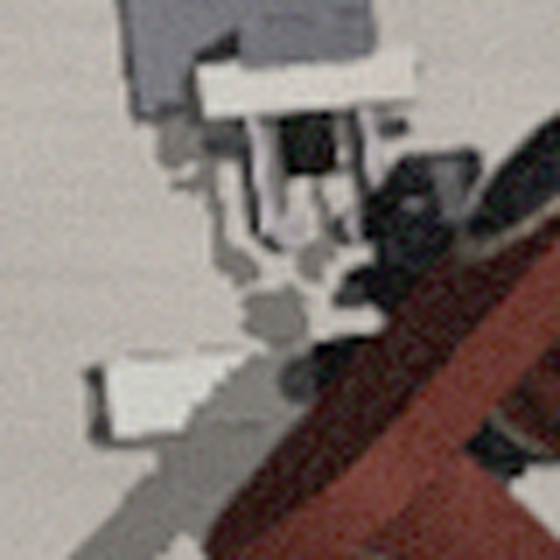

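View pics/r3.png

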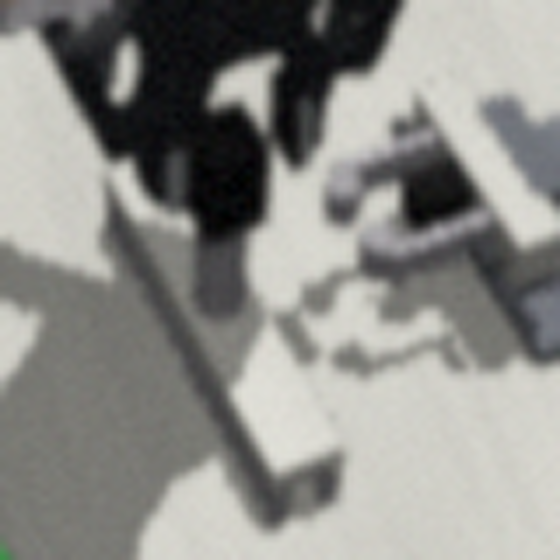

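```bash
cat > fit4.py <<'E'
from h import *
from scipy.optimize import least_squares
s=pickle.load(open("pics/r_side.pkl","rb"));p=pickle.load(open("pics/r_top.pkl","rb"))
ft=lambda L:np.array(L,float)/7+[360,185]-.5+.5/7
fs=lambda L:np.array(L,float)/7+[262,270]-.5+.5/7
def W(v,M):
    M=np.atleast_2d(M)/1e3; c,s_=np.cos(v[2]),np.sin(v[2]); return np.c_[c*M[:,0]-s_*M[:,1]+v[0],s_*M[:,0]+c*M[:,1]+v[1],M[:,2]]
def rr(v):
    a=proj(p,W(v,[[15,76.5,37],[-15,76.5,37]]))-ft([[106,365],[112,440]])
    b=proj(s,W(v,[[-15,-76.5,0],[15,-76.5,0],[-15,-76.5,23],[15,-76.5,23]]))-fs([[275,525],[335,500],[284,473],[338,452]])
    n=(proj(s,W(v,[[0,0,65]]))-fs([[222,262]]))[:,0]
    return a,b,n
r=least_squares(lambda v:np.concatenate([q.ravel() for q in rr(v)]),[.477,-.366,.127]); print("rake",r.x[:2].round(4),np.degrees(r.x[2])); 
for q in rr(r.x): print(q.round(2).tolist())
# separate views
for k in(0,1):
    q=least_squares(lambda v:np.concatenate([rr(v)[k].ravel(),[(v[2]-.127)*100]]),[.477,-.366,.127]); print("view",k,q.x.round(4))
# clip: bar centre z78, back stop, nose
def cr(v,w):
    top=proj(p,W(v,[[-10.5,14,70]]))-ft([[283,228]])
    bar=proj(p,W(v,[[w[0],w[1],78],[w[0],-w[1],78],[w[2],w[1],78],[w[2],-w[1],78]]))-ft([[210,118],[413,98],[199,70],[415,50]])
    sd=proj(s,W(v,[[-10.5,14,70],[-10.5,-14,70]]))-fs([[340,180],[378,240]])
    sb=proj(s,W(v,[[w[0],-w[1],78],[w[2],-w[1],78]]))-fs([[520,245],[565,228]])
    return top,bar,sd,sb
g=least_squares(lambda z:np.concatenate([q.ravel() for q in cr(z[:3],z[3:])]),[.544,-.363,.12,34,42,50]); print("clip",g.x[:2].round(4),np.degrees(g.x[2]),g.x[3:]);
for q in cr(g.x[:3],g.x[3:]): print(q.round(2).tolist())
v=g.x; d=r.x[:2]-v[:2]; c,s_=np.cos(v[2]),np.sin(v[2]); print("rake in clip",c*d[0]+s_*d[1],-s_*d[0]+c*d[1])
E
python3 fit4.py
```

```text
rake [ 0.4772 -0.3641] 7.869234032690442
[[-1.5, -0.04], [-0.82, 0.29]]
[[-0.36, -0.12], [1.34, -0.86], [-1.34, 2.25], [1.36, 0.92]]
[-0.1]
view 0 [ 0.4768 -0.3673  0.1267]
view 1 [ 0.4779 -0.3622  0.1273]
clip [ 0.5427 -0.3637] 6.193255551229974 [34.78496328 41.12660191 53.36588845]
[[0.58, 0.86]]
[[-0.31, 0.06], [1.66, 0.4], [0.45, -0.03], [0.51, 0.32]]
[[0.61, -0.31], [-0.06, -1.04]]
[[0.17, -1.43], [-0.01, -1.28]]
rake in clip -0.06522533471642175 0.006666189554526646
```

Request:
step_arm:
  moves:
    - [0.5,-0.001,0.002,-0.005,-0.7]
    - [0.5,0,0,-0.002,0]
    - [0,0,0,-0.001,0]
    - [0,0,0,-0.001,0]
    - [0,0,0,0,0]
    - [0,0,0,0,0]
    - [0,0,0,0,0]
  newtons: 80

```text
t: 23.1
tool_pos: [0.4774, -0.366, 0.1001]
tool_rot: [2.085, 2.339, 0.012]
contact_force: [-0.1, -0.9, 2.3]
opening: 0.0251
```

Request:
step_arm:
  moves:
    - [0,0,0,0.003,0]
    - [0,0.0005,-0.004,0,-0.3]
    - [0,0,-0.002,0,0]
    - [0,0,0,0,0]

```text
t: 23.6
tool_pos: [0.4769, -0.3713, 0.1006]
tool_rot: [2.094, 2.336, 0.013]
contact_force: [0.3, 1.0, -3.2]
opening: 0.0248
```

Run:
```python
from h import *
r=shot("u")
o=ctrl.get_obs(); print(o["t"],o["tool_pos"],o["tool_rot"],o["contact_force"],o["opening"])
s,p=r[1],r[0]
b=cv2.resize(p["color"][185:255,360:430,::-1],None,fx=7,fy=7,interpolation=cv2.INTER_CUBIC)
cv2.imwrite("pics/u2.png",cv2.convertScaleAbs(b,alpha=1.5))
a=cv2.resize(s["color"][270:350,262:342,::-1],None,fx=7,fy=7,interpolation=cv2.INTER_CUBIC)
cv2.imwrite("pics/u3.png",a)
```

```text
23.7 [ 0.47685053 -0.37115592  0.10058815] [2.09421503 2.336102   0.01308603] [-0.27955396 -0.67204201 -3.38939194] 0.02514875832194121
```

View pics/u3.png

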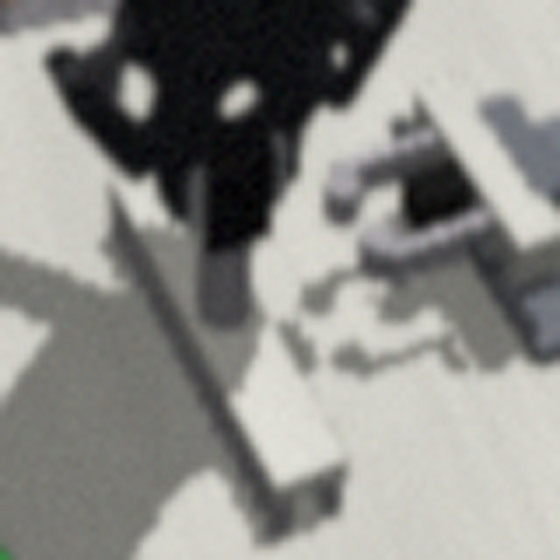

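View pics/u2.png

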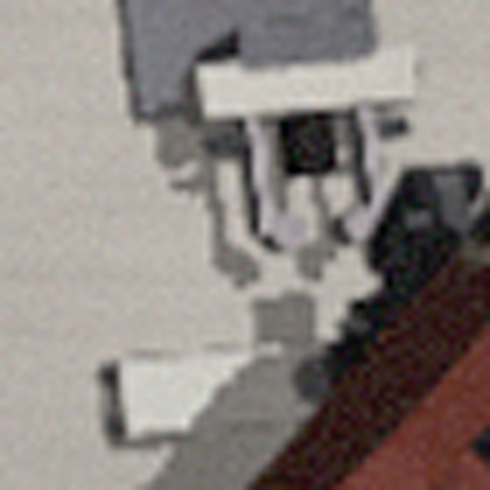

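Run:
```python
from h import *
p=pickle.load(open("pics/u_top.pkl","rb"))
ft=lambda L:np.array(L,float)/7+[360,185]-.5+.5/7
n=ray(p,ft([[285,222],[354,212]]),.068); print(n,n.mean(0), np.linalg.norm(n[0]-n[1]))
st=ray(p,ft([[308,120],[308,172]]),.07); print(st)
e=ray(p,ft([[118,362],[120,438]]),.0385); print(e)
a=np.radians(6.4); yax=np.array([-np.sin(a),np.cos(a)])
rk=e[:,:2].mean(0)-.0765*yax; print("rake",rk)
d=rk-n.mean(0)[:2]; print("local wrt nose mid", d@[np.cos(a),np.sin(a)], d@yax)
bar=ray(p,ft([[210,118],[413,98],[199,70],[415,50]]),.078).mean(0); print(bar); d=rk-bar[:2]; print("wrt bar",d@[np.cos(a),np.sin(a)], d@yax)
```

```text
[[ 0.53556233 -0.35074831  0.068     ]
 [ 0.54006134 -0.37691447  0.068     ]] [ 0.53781184 -0.36383139  0.068     ] 0.026550121929438616
[[ 0.57449004 -0.35923944  0.07      ]
 [ 0.55460373 -0.35903097  0.07      ]]
[[ 0.48275718 -0.29459262  0.0385    ]
 [ 0.45349101 -0.29529014  0.0385    ]]
rake [ 0.47665147 -0.37096463]
local wrt nose mid -0.061574349122832966 -0.0002713054852864962
[ 0.58702313 -0.35737944  0.078     ]
wrt bar -0.11119814115832294 -0.0011975099476208995
```

Request:
step_arm:
  moves:
    - [0,0.008,0.0009,0,0]
    - [0,0.01,0.0011,0,0]
    - [0,0.01,0.0011,0,0]
    - [0,0.008,0.0009,0,0]
    - [0,0.004,0.0004,0,0]
    - [0,0,0,0,0]

```text
t: 24.45
tool_pos: [0.5206, -0.366, 0.1006]
tool_rot: [2.093, 2.337, 0.014]
contact_force: [0.4, 0.5, -2.6]
opening: 0.0249
```

Run:
```python
from h import *
r=shot("v")
o=ctrl.get_obs(); print(o["t"],o["tool_pos"],o["tool_rot"],o["contact_force"],o["opening"])
s,p=r[1],r[0]
b=cv2.resize(p["color"][170:240,365:415,::-1],None,fx=7,fy=7,interpolation=cv2.INTER_CUBIC)
a=cv2.resize(s["color"][270:340,280:342,::-1],None,fx=7,fy=7,interpolation=cv2.INTER_CUBIC)
cv2.imwrite("pics/v2.png",cv2.convertScaleAbs(np.hstack([a,b]),alpha=1.3))
```

```text
24.55 [ 0.52013619 -0.36612417  0.10053227] [2.09347902 2.33643597 0.01356374] [ 0.33843698 -0.07533414 -2.2639417 ] 0.02500614675109927
```

View pics/v2.png

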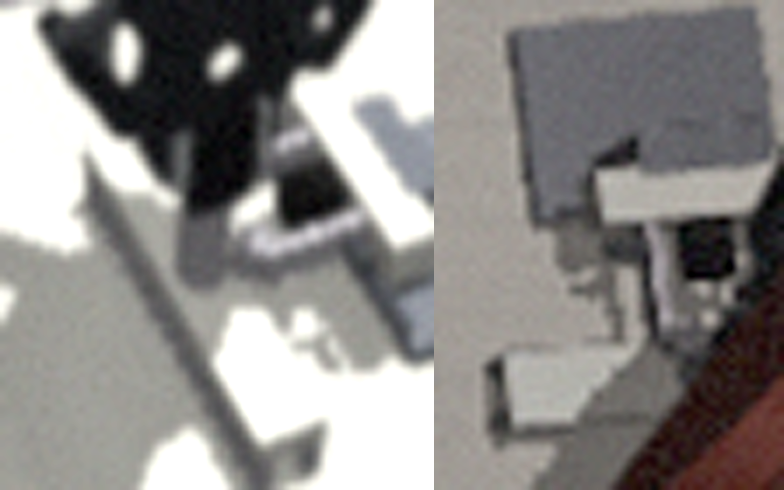

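Request:
step_arm:
  moves:
    - [0,0.004,0.0004,0,0]
    - [0,0.004,0.0004,0,0]

```text
t: 24.8
tool_pos: [0.525, -0.3658, 0.1002]
tool_rot: [-2.095, -2.338, -0.005]
contact_force: [-9.7, 0.6, 2.4]
opening: 0.0248
```

Request:
step_arm:
  moves:
    - [0,0.004,0.0004,0,0]
    - [0,0.004,0.0004,0,0]

```text
t: 25.05
tool_pos: [0.5278, -0.3659, 0.1004]
tool_rot: [-2.089, -2.329, 0.011]
contact_force: [-8.6, -0.0, 0.6]
opening: 0.0252
```

Request:
step_arm:
  moves:
    - [0,0.006,0.0006,0,0]
    - [0,0.006,0.0006,0,0]

```text
t: 25.3
tool_pos: [0.5364, -0.3656, 0.1006]
tool_rot: [-2.086, -2.323, 0.02]
contact_force: [-3.7, 0.9, -0.9]
opening: 0.0252
```

```bash
cat > lk.py <<'E'
import sys
from h import *
from scipy.spatial.transform import Rotation as R
n=sys.argv[1]; r=shot(n)
o=ctrl.get_obs(); print(o["t"],o["tool_pos"],o["contact_force"],o["wrist_torque"],o["opening"]);print(R.from_rotvec(o["tool_rot"]).as_matrix()[:,2].round(4))
s,p=r[1],r[0]
b=cv2.resize(p["color"][170:240,365:415,::-1],None,fx=7,fy=7,interpolation=cv2.INTER_CUBIC)
a=cv2.resize(s["color"][270:340,280:342,::-1],None,fx=7,fy=7,interpolation=cv2.INTER_CUBIC)
cv2.imwrite(f"pics/{n}2.png",cv2.convertScaleAbs(np.hstack([a,b]),alpha=1.3))
E
python3 lk.py w
```

```text
25.4 [ 0.53763769 -0.36541504  0.10061966] [-2.69988259  0.21784184 -0.66374886] [-0.1144059   0.59144452 -0.05521402] 0.025119158703169907
[-0.0201  0.0032 -0.9998]
```

View pics/w2.png

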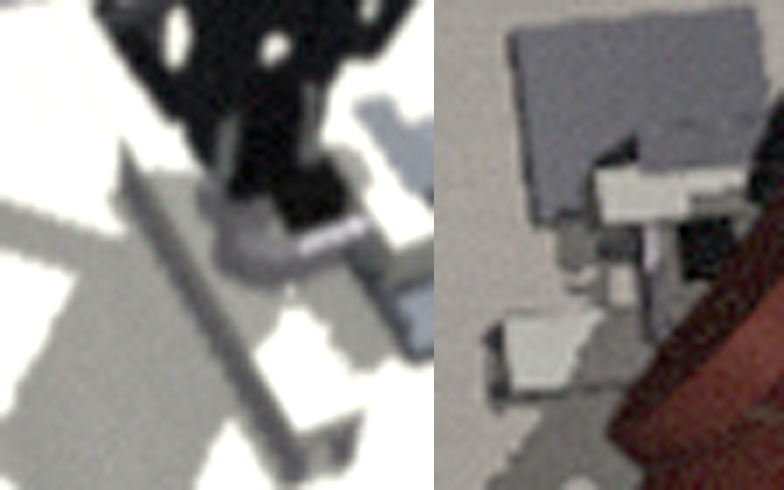

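Request:
step_arm:
  moves:
    - [0,0.005,0.0006,0,0]
    - [0,0.005,0.0006,0,0]

```text
t: 25.65
tool_pos: [0.5458, -0.3642, 0.1008]
tool_rot: [-2.084, -2.322, 0.023]
contact_force: [-16.5, 0.4, 7.1]
opening: 0.0251
```

Request:
step_arm:
  moves:
    - [0,0.005,0.0006,0,0]
    - [0,0.005,0.0006,0,0]

```text
t: 25.9
tool_pos: [0.5469, -0.3641, 0.101]
tool_rot: [-2.067, -2.309, 0.05]
contact_force: [-18.6, 1.7, 7.6]
opening: 0.025
```

```bash
python3 lk.py x
```

```text
26.0 [ 0.54687107 -0.3641131   0.10099514] [-18.34552476   1.1422651    8.20115458] [-0.30733839  3.59139206  0.10521765] 0.0249777451529469
[-0.0527  0.0038 -0.9986]
```

View pics/x2.png

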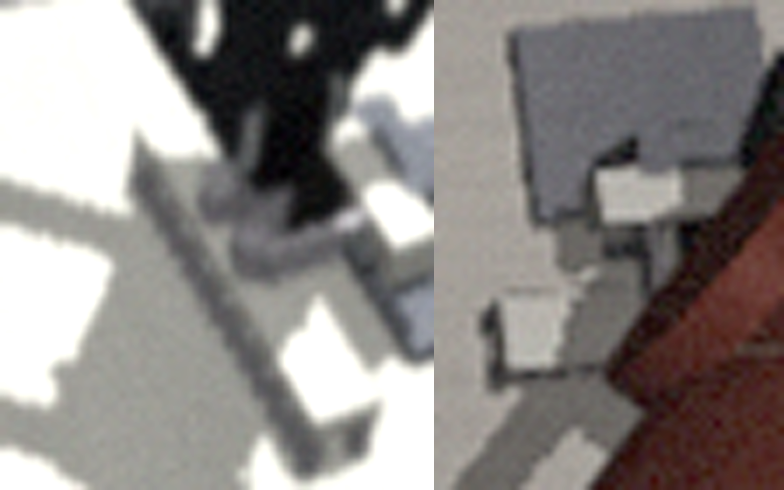

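Request:
step_arm:
  moves:
    - [0,-0.003,-0.0003,0,0]
    - [0,0,0,0,0]

```text
t: 26.25
tool_pos: [0.5455, -0.3641, 0.1014]
tool_rot: [-2.07, -2.311, 0.045]
contact_force: [0.4, 0.2, -2.1]
opening: 0.0254
```

```bash
python3 lk.py y
```

```text
26.35 [ 0.54559445 -0.36422265  0.10137706] [ 0.28526683  1.29217268 -2.52440086] [ 0.16432978 -0.12897573 -0.05002291] 0.024939420372327704
[-0.0484  0.0038 -0.9988]
```

Request:
step_arm:
  moves:
    - [0.4,0,0,0,0]
    - [0.5,0,0,0,0]
    - [0.5,0,0,0,0]
    - [0.5,0,0,0,0]

```text
t: 26.85
tool_pos: [0.5473, -0.3652, 0.1032]
tool_rot: [-2.072, -2.316, 0.046]
contact_force: [0.6, 0.1, -0.0]
opening: 0.0427
```

```bash
python3 lk.py z
```

```text
26.95 [ 0.54721794 -0.36515408  0.10314401] [ 0.3584088  -0.19675062 -0.46307904] [-0.02207237 -0.01383519  0.00418779] 0.04237452351322913
[-4.53e-02  8.00e-04 -9.99e-01]
```

View pics/z2.png

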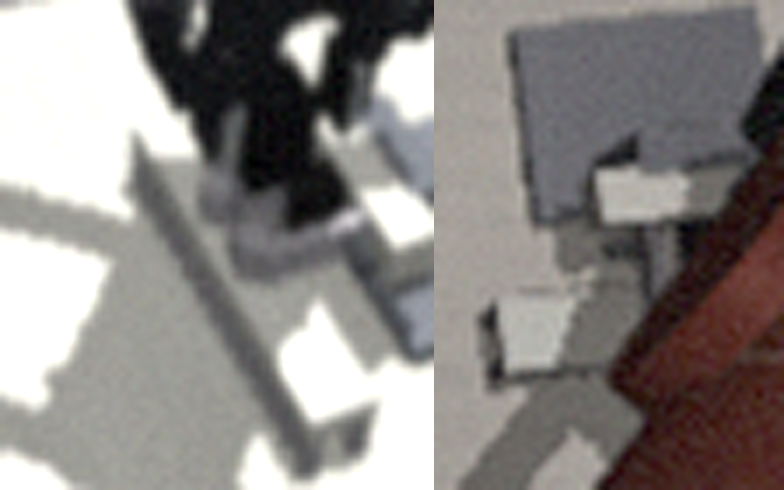

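Request:
step_arm:
  moves:
    - [0.8,-0.001,0,0.002,0]
    - [0.8,0,0,0.005,0]
    - [0.8,0,0,0.015,0]
    - [0.8,0,0,0.03,0]
    - [0.8,0,0,0.04,0]
    - [0.8,-0.03,0.01,0.05,0]
    - [0.8,-0.05,0.04,0.05,0]
    - [0.8,-0.06,0.06,0.02,0]
    - [0.8,-0.05,0.06,0,0]
    - [0.8,0,0,0,0]

```text
t: 28.2
tool_pos: [0.3906, -0.2302, 0.3106]
tool_rot: [-2.081, -2.324, 0.045]
contact_force: [0.2, -0.5, 0.3]
opening: 0.0683
```

Run:
```python
from h import *
r=shot("A")
o=ctrl.get_obs(); print(o["t"],o["tool_pos"],o["contact_force"])
s,p=r[1],r[0]
b=cv2.resize(p["color"][165:245,360:430,::-1],None,fx=6,fy=6,interpolation=cv2.INTER_CUBIC)
a=cv2.resize(s["color"][260:340,280:340,::-1],None,fx=6,fy=6,interpolation=cv2.INTER_CUBIC)
cv2.imwrite("pics/A2.png",cv2.convertScaleAbs(np.hstack([a,b]),alpha=1.3))
```

```text
28.3 [ 0.39262276 -0.23260302  0.31120648] [ 0.49937572 -0.30649336 -0.33293438]
```

View pics/A2.png

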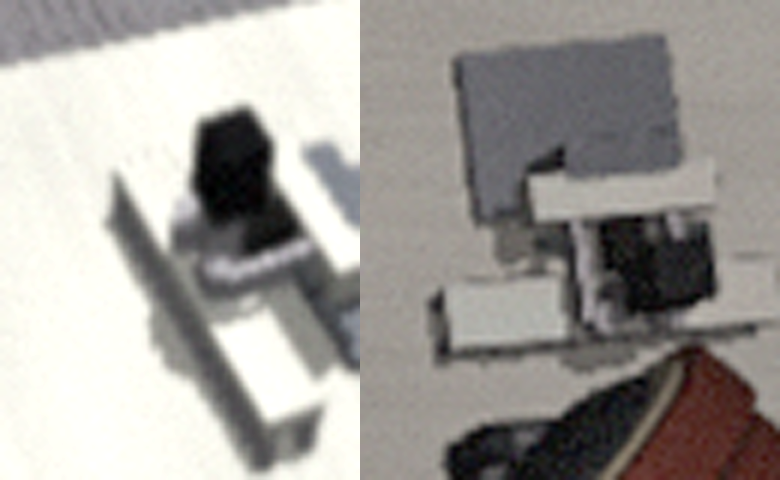

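View pics/A_top.png

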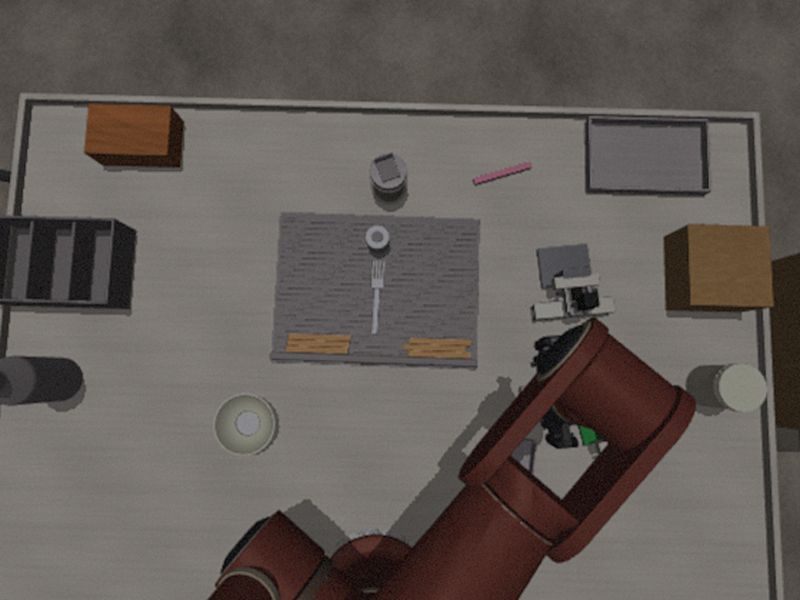

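Run:
```python
from h import *
s=pickle.load(open("pics/A_side.pkl","rb"));p=pickle.load(open("pics/A_top.pkl","rb"))
b=cv2.resize(p["color"][185:230,365:435,::-1],None,fx=11,fy=11,interpolation=cv2.INTER_CUBIC)
cv2.imwrite("pics/A3.png",cv2.convertScaleAbs(b,alpha=1.5))
a=cv2.resize(s["color"][268:340,290:345,::-1],None,fx=8,fy=8,interpolation=cv2.INTER_CUBIC)
cv2.imwrite("pics/A4.png",a)
```

```text
(no output)
```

View pics/A3.png

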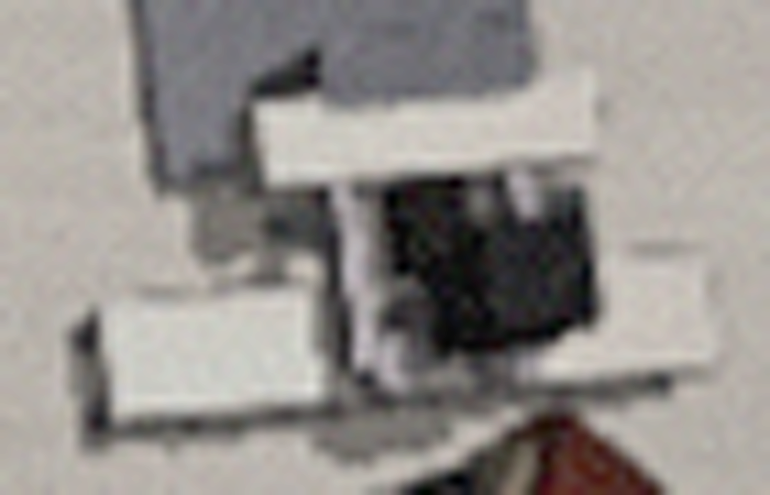

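View pics/A4.png

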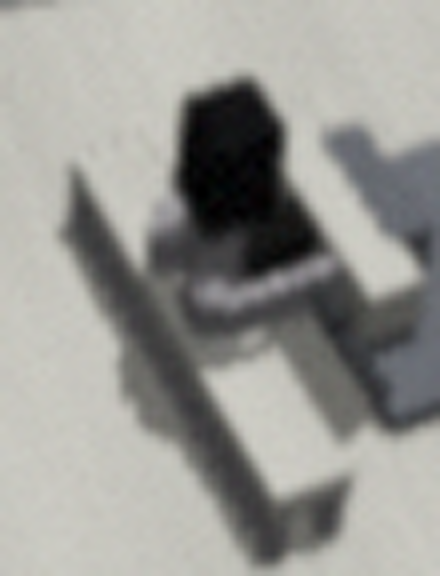

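Run:
```python
from h import *
from scipy.optimize import least_squares
s=pickle.load(open("pics/A_side.pkl","rb"));p=pickle.load(open("pics/A_top.pkl","rb"))
ft=lambda L:np.array(L,float)/11+[365,185]-.5+.5/11
fs=lambda L:np.array(L,float)/8+[290,268]-.5+.5/8
def W(v,M):
    M=np.atleast_2d(M)/1e3; c,s_=np.cos(v[2]),np.sin(v[2]); return np.c_[c*M[:,0]-s_*M[:,1]+v[0],s_*M[:,0]+c*M[:,1]+v[1],M[:,2]]
A=lambda v:proj(p,W(v,[[15,76.5,37],[-15,76.5,37],[15,-76.5,37],[-15,-76.5,37]]))-ft([[102,298],[112,420],[703,247],[713,362]])
B=lambda v:np.r_[proj(s,W(v,[[-15,-76.5,0],[15,-76.5,0],[-15,-76.5,23],[15,-76.5,23],[-15,76.5,37]]))-fs([[265,562],[335,535],[277,497],[345,470],[75,165]])]
C=lambda v:proj(s,W(v,[[-13,-13,135],[13,-13,135],[13,13,135],[-13,13,135]]))-fs([[208,125],[280,110],[245,75],[183,98]])
D=lambda v:proj(p,W(v,[[-10.5,14,70]]))-ft([[395,358]])
for nm,fn in(("top",[A]),("side",[B]),("handle side",[C]),("both",[A,B])):
    q=least_squares(lambda v:np.concatenate([f(v).ravel() for f in fn]),[.545,-.364,.11]); print(nm,q.x[:2].round(4),np.degrees(q.x[2]).round(2),q.fun.round(1))
    if nm=="both": v=q.x
n=ray(p,ft([[393,358]]),.07)[0]; print("left nose",n)
b=ray(p,ft([[252,102],[593,72],[268,185],[597,160]]),.078); print(b)
```

```text
top [ 0.5436 -0.3638] 6.65 [-0.7  0.1 -0.3 -0.1  0.2 -0.2  0.8  0.2]
side [ 0.5416 -0.3605] 6.65 [-0.1 -0.8  1.2 -1.4 -0.9  2.2  0.7  1.6 -1.  -2.1]
handle side [ 0.5442 -0.36  ] 6.16 [ 0.4  2.2  0.5  1.   0.2 -1.8 -1.1 -1.6]
both [ 0.5424 -0.362 ] 6.38 [-1.4  0.4 -1.   0.2 -0.4  0.3  0.1  0.7  0.3 -0.4  1.6 -0.9 -0.5  2.7
  1.1  2.1 -0.4 -1.9]
left nose [ 0.53319308 -0.35008715  0.07      ]
[[ 0.59322751 -0.31438535  0.078     ]
 [ 0.6027055  -0.39640201  0.078     ]
 [ 0.57319373 -0.31810359  0.078     ]
 [ 0.5813418  -0.39704369  0.078     ]]
```

Run:
```python
from h import *
s0=pickle.load(open("pics/a_side.pkl","rb"))["color"];s1=pickle.load(open("pics/A_side.pkl","rb"))["color"]
t0=pickle.load(open("pics/a_top.pkl","rb"))["color"];t1=pickle.load(open("pics/A_top.pkl","rb"))["color"]
f=lambda im,y0,y1,x0,x1,k:cv2.resize(im[y0:y1,x0:x1,::-1],None,fx=k,fy=k,interpolation=cv2.INTER_CUBIC)
a=np.hstack([f(s0,285,315,300,335,11),f(s1,285,315,300,335,11)])
b=np.hstack([f(t0,190,225,385,420,11),f(t1,190,225,385,420,11)])
im=np.vstack([a[:, :770],b[:270]]); 
for i in range(0,im.shape[0],55): cv2.line(im,(0,i),(im.shape[1],i),(0,0,255),1)
for i in range(0,im.shape[1],55): cv2.line(im,(i,0),(i,im.shape[0]),(0,0,255),1)
cv2.imwrite("pics/cmp.png",cv2.convertScaleAbs(im,alpha=1.3)[:600])
```

```text
(no output)
```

View pics/cmp.png

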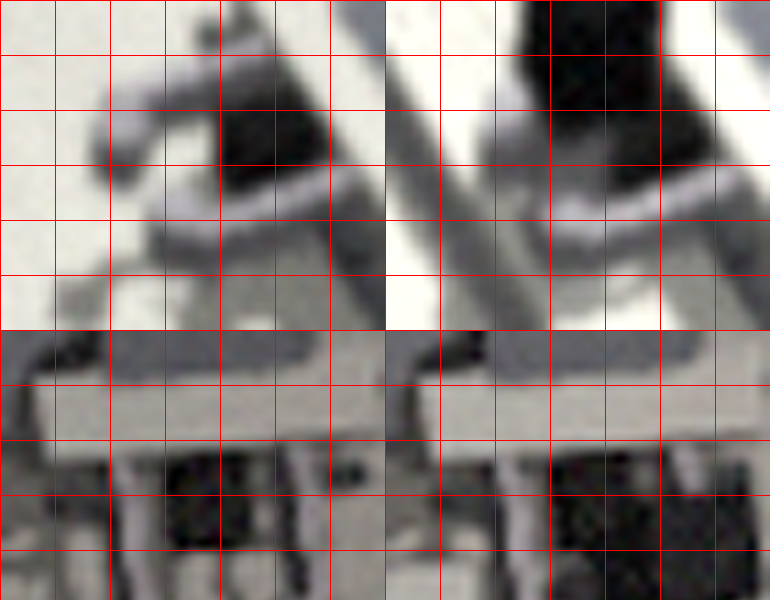

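Run:
```python
from h import *
o=ctrl.get_obs(); print(o["t"],abs(o["dq"]).max())
t0=pickle.load(open("pics/a_top.pkl","rb"))["color"].astype(int);t1=pickle.load(open("pics/A_top.pkl","rb"))["color"].astype(int)
for n,b in dict(fork=(256,180,268,236),can=(253,153,278,180),dish=(148,272,197,322),jar=(256,103,286,145)).items():
    d=abs(t0[b[1]:b[3],b[0]:b[2]]-t1[b[1]:b[3],b[0]:b[2]]).mean(2); print(n,d.mean().round(1),d.max())
s=[pickle.load(open(f"pics/{k}_side.pkl","rb"))["color"].astype(int)[288:324,188:254] for k in "aA"]; print("scoop side",abs(s[0]-s[1]).mean())
print(ctrl.finish_job())
```

```text
28.3 0.061647777199098815
fork 10.5 19.666666666666668
can 9.4 19.0
dish 11.7 21.333333333333332
jar 9.6 19.666666666666668
scoop side 29.336980920314254
the job is handed in; nothing more can be done
None
```

The job is handed in at about 28 s of the 69 s allowed. I combed both lanes with the rake and pushed its neck into the grey clip, and it stands there upright.

- **Sticks:** Each trio lies in its own half, close packed. The packs measured about 36 mm deep and within about 1.5° of the lip direction. In the top view they sit against the lip. Each was pressed there with about 7 N. In the right-hand three, the middle stick sticks out a few millimetres past the others along its length.
- **Rake in the clip:** The jaws resisted with about 10 N, the force then dropped, and it rose to about 18 N at the back stop. After release, the top view put the rake axis within about 1 mm of my estimate of the seat. The jaw noses are back where they were before insertion, to within about 1 mm, so the jaws have closed behind the neck.
- **Camera disagreement:** The side view placed the rake about 3 mm off the top view in y. I relied on the top view and the jaw comparison.
- **Extra regrip:** The rake had tilted a few degrees in the grip after combing. I set it down on the cart in front of the clip, released it and gripped it again before inserting it.
- **Bystanders:** The fork, canister, dish and jar show only a small, even image difference from the start and look unmoved. The same check on the scoop gave a larger difference (mean 29). The arm and its shadow were partly over the scoop then, so that check is inconclusive. Nothing I moved came near it, by my position estimates.

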